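Run a post-cure of resin tibial trays

TASK

Swing the curing lamp fully clear of the bed, move the green mould half off the bed into the white rinse tray so that it lies flat there, and stand every stemmed ivory tibial tray that is on the shelf (two to four of them) flat on the bed, stem up, none overlapping or riding on the rim. Then swing the lamp back so that its head is centred over the bed, and last of all turn the timer knob clockwise until it clicks past its detent and stays there. Leave everything else where it is.

Things in the scene. Friction and masses are not known exactly. Their poses are not given: they have to be found in the camera images.
- bed_floor (a point): centre of the floor (upper face) of the curing bed: a fixed shallow dark metal pan, outer 232 mm along its x, 202 mm along its y, inner floor 220 x 190 mm, floor 6 mm above the shelf, rim rising 6 mm above the floor. z up.
- lamp_head (a point): centre of the underside of the round white curing lamp head (radius 85 mm, underside 150 mm above the shelf, top 186 mm). The head hangs on an arm that swings level about an upright column (radius 14 mm, 210 mm tall, foot radius 42 mm) standing past the bed's far right corner.
- lamp_grip (a point): grip point on the upright black peg on top of the lamp head, directly above the head's centre: round, 20 mm diameter, from 185 to 245 mm above the shelf; this point is 222 mm above the shelf. Move it sideways to swing the arm.
- lamp_hinge (a point): point on the upright hinge axis of the lamp arm (the column's axis), at the height of the grip point; about 214 mm from the grip point.
- lamp (a joint): swing of the lamp arm, rad: about 0 with the head over the bed; grows as it swings anticlockwise seen from above, the head moving towards the robot's right (-y), clear of the bed; range -0.5 to 1.8. At 1.3 the whole head is beside the bed. It stays where it is left (about 1.5 N at the peg moves it).
- knob_grip (a point): grip point of the timer knob, on its upright axis, 83 mm above the shelf: a black bar 44 mm long (along this point's x) by 14 mm wide (y) by 34 mm tall (61 to 95 mm above the shelf), on a disc of radius 22 mm whose top is 61 mm above the shelf, on top of the fixed grey timer box (90 x 90 x 55 mm). The point turns with the knob.
- knob (a joint): turn of the timer knob, rad: 0 at rest (off), grows clockwise seen from above, end stop at 1.2. An over-centre detent pushes it back to 0 (up to 0.13 N m) until 0.65 and from there on to the end stop, where it stays: reading near 1.2 means it has clicked.
- rinse_tray_in (a point): centre of the inner floor (4 mm above the shelf) of the fixed white rinse tray, an open box of outer 140 mm (its x) x 110 mm (its y), walls 4 mm thick and 26 mm high.
- mould_mid (a point): centre of the green silicone mould half: a block 72 mm (its x) x 48 mm (its y) x 28 mm tall, about 0.11 kg, loose, lying on the bed at the start. z up.
- tib1_mid (a point): half-way up (25 mm above its underside) a loose ivory resin tibial tray standing stem up: a rounded plate 68 mm (its y) x 44 mm (its x) x 6 mm, with a round stem of 14 mm diameter rising from the plate's middle to 50 mm, and a thin fin (5 mm thick, top 15 mm above the underside) along y at the stem's foot, to 17 mm either side. About 0.05 kg. Two to four are present; an absent one reads None.
- tib2_mid (a point): another tibial tray just like tib1 (may be absent)
- tib3_mid (a point): another tibial tray just like tib1 (may be absent)
- tib4_mid (a point): another tibial tray just like tib1 (may be absent)
- jar: bystander: squat glass rinse jar with a metal lid, radius 37 mm, 68 mm tall; origin under its centre
- calliper: bystander: chrome calliper, 150 mm long (its x), 11 mm thick, lying flat; origin under its middle
- slot_stand: bystander: clear acrylic stand with upright grooves, 120 x 80 x 57 mm; origin under its centre
- insert: bystander: ivory resin insert, like a tibial tray's plate but 10 mm thick and with no stem; origin under its middle
- scraper: bystander: hand scraper with a screwdriver-like handle, 160 mm long, lying along its x
- wash: bystander: white wash bottle, radius 30 mm, 150 mm tall; origin under its centre
- dish: bystander: shallow glass dish, radius 40 mm, 15 mm tall; origin under its centre
Not all that is in view belongs to the job. What is shaped like the part that bears tib1_mid but orange is not meant.

How it is judged:
On the way, in this order (a step that is already met when the one before it is completed fails the run):
1. the lamp head is swung to the right, wholly clear of the bed (y of lamp_head in the frame of bed_floor below -0.185 m), for 0.2 s.
2. the mould half lies in the rinse tray and every tibial tray stands stem up on the bed, let go (x of mould_mid in the frame of rinse_tray_in between -0.055 and 0.055 m and y of mould_mid in the frame of rinse_tray_in between -0.042 and 0.042 m and z of mould_mid in the frame of rinse_tray_in below 0.02 m and angle between mould_mid's own z axis and vertical below 0.12 rad and contact force between each of mould, tib1, tib2, tib3, tib4 and the fingers below 0.3 N and x of tib1_mid in the frame of bed_floor between -0.093 and 0.093 m and y of tib1_mid in the frame of bed_floor between -0.08 and 0.08 m and z of tib1_mid in the frame of bed_floor between 0.02 and 0.029 m and angle between each of tib1_mid, tib2_mid, tib3_mid, tib4_mid's own z axis and vertical below 0.09 rad and x of tib2_mid in the frame of bed_floor between -0.093 and 0.093 m and y of tib2_mid in the frame of bed_floor between -0.08 and 0.08 m and z of tib2_mid in the frame of bed_floor between 0.02 and 0.029 m and x of tib3_mid in the frame of bed_floor between -0.093 and 0.093 m and y of tib3_mid in the frame of bed_floor between -0.08 and 0.08 m and z of tib3_mid in the frame of bed_floor between 0.02 and 0.029 m and x of tib4_mid in the frame of bed_floor between -0.093 and 0.093 m and y of tib4_mid in the frame of bed_floor between -0.08 and 0.08 m and z of tib4_mid in the frame of bed_floor between 0.02 and 0.029 m), for 0.3 s.
3. the lamp head is back over the middle of the bed (horizontal distance between lamp_head and bed_floor below 0.03 m and velocity of joint lamp between -0.05 and 0.05 rad/s), for 0.3 s.
4. the timer knob has clicked past its detent (value of joint knob above 1.1 rad), for 0.2 s.
At the end, for the whole second after the job is handed in: Mould half flat inside the rinse tray; every tibial tray present flat (tilt under 0.09 rad) and stem up on the bed's floor inside its rim, released and at rest; lamp head's centre within 30 mm of the bed's centre seen from above, at rest; knob past its detent (above 1.1 rad) (all of step 2 and all of step 3 and linear speed of each of tib1, tib2, tib3, tib4, mould below 0.03 m/s and value of joint knob above 1.1 rad); the robot touches nothing.
It fails at once if something that has no part in the job is shoved more than 4 cm (distance of any of jar, calliper, slot_stand, insert, scraper, wash, dish from where it was at the start of the episode above 0.04 m).
It fails at once if the jar, wash bottle, dish or slotted stand is knocked over (angle between any of jar, wash, dish, slot_stand's own z axis and vertical above 0.5 rad).
Of tib1, tib2, tib3, tib4 only 2 to 4 are there at a start; the rules pass over those that are not, and their reading is None.
At some moment in a run one of tib1, tib2, tib3, tib4, mould may be knocked a few centimetres aside while the robot is not near it.
It also fails if it takes over 210 s, if anything falls off the work surface, if the arm or the gripper's body presses on something with over 40 N, if the wrist force passes 120 N, or if a joint passes its speed limit or range.

ROBOT

A 7-joint arm with a two-finger parallel gripper is mounted at the origin on the work surface. World frame = base frame: x ahead of the robot, y to its left, z up, the work surface at z = 0. Lengths are in m, angles in rad, forces in N, time in s.
With the tool pointing down it reaches from about 0.4 to 0.85 m from the base axis. Payload 10.4 kg.
Tool frame: the origin (TCP) lies at the very end of the fingers, on their centre line; the grasp point (between the pads) lies 19 mm behind it; z points along the fingers, y is the line along which they close (so a half turn about z gives the same grasp; the last joint's range is limited). The gripper opens to 85 mm and grips with 20 to 120 N. Pads are 22 mm wide; open, the fingers measure 114 mm over their backs; the gripper's body (76 mm by 85 mm) begins 54 mm behind the grasp point. The pads swing forward as they close: fully open they stand 13 mm farther back than shut.
Start: joints at [1.322, 0.332, -0.065, 1.46, 0.022, 1.35, -0.088], TCP at [0.14, -0.609, 0.231] pointing down, gripper open.
Joint ranges: [-2.6, 2.6], [-0.5, 2.12], [-1.47, 1.34], [0.16, 2.42], [-1.27, 4.41], [0.06, 2.06], [-2.6, 2.6]. Speed limits (rad/s): [2.22, 2.22, 2.79, 2.79, 3.14, 3.14, 3.14].

INTERFACE

Orientations are given as a unit quaternion [x, y, z, w].
In Python, from workcell import * gives the robot as it stands.
- The arm moves only by the tool step_arm, never from a script. Its argument "commands" is one flat list of numbers, 7 for each row, row after row: the finger opening in mm, from 0 to 85.4, then the shift along the world's x, y, z as a fraction of full scale, then the turn, a rotation vector about the world's x, y, z as a fraction of full scale. A call has exactly 10 rows; each row is the pose to reach, as a shift and turn from the pose commanded when the call began, turning the shorter way round; what a row does not reach only later rows make up. Full scale, the value 1, is 0.6 m for a shift and pi rad for a turn. A row lasts 1/8 s, in which the tool goes at most 62.5 mm and 10.7 degrees, less where a joint would pass 70% of its speed; a pose out of reach is approached as far as the arm can. A call with a number of a shift or a turn outside -1 to 1 is refused whole. A call with a gripper value outside its range is refused whole. The fingers move at their own pace and stop on an object; "squeeze" is the grip in N (left out, the last holds). Time passes only in rows, so rows that repeat a pose let the fingers close, or fill a call up. It gives the time, the measured TCP pose, the force, the opening and the grip force at its end, in the units of the state.
- get_obs(): the state, without advancing time (a new reading comes with each control period).
- camera(name): name is "side" or "top"; returns the picture (420x560x3 uint8, red, green, blue); there is no depth.
- camera_params(name): a dict with "mtx" (3x3 intrinsics, pixels), "extrinsics" (4x4, takes a point from world to camera coordinates). Camera axes: x right, y down, z forward; pixel columns grow to the right and rows downward; lengths in m; the calibration is good to about 2 mm. A picture is of the moment at which its call begins. camera_params takes no time and is no camera call.
- hand_in(): hands the job in; it is judged then, once.
The state is a dict: "clock": time; "joint_pos": joint angles; "joint_velocities": joint speeds; "tau": joint torques, N m; "position": TCP position; "ee_rot": TCP orientation; "ft_force": force on the tool from outside, world axes, zero at the start; "torque": the same for the moment, N m; "grip_width": opening from 0.0 (shut) to 1.0 (fully open); "grasp_force": force on a finger pad.
Only numpy, scipy, OpenCV 4.12 (cv2) and the standard library are available. Lean on these libraries where they do the work, as an engineer would, in place of code of your own. Each camera call takes 0.05 s, during which the arm holds its last target. There are 200 camera calls.

## Working session

There is one attempt and no reset: what is moved stays moved. The work goes in short steps, Python scripts to look and compute and a tool call to move; the robot and the scene stay as the last step left them, time stands still between calls to the robot, and variables do not carry over. Pictures are saved under pics/ and viewed, at most 14 in all, crops included, and the job is handed in when it is done.

Besides the shell and the picture viewer there is one more tool, called after "Emit:" by a JSON object that holds its "method" and its "body". step_arm: Moves the arm, as the interface text tells. Its arguments: {"type":"object","properties":{"commands":{"type":"array","items":{"type":"number"}},"squeeze":{"type":"number"}},"required":["commands"]}

```bash
ls; mkdir -p pics; python3 - <<'E'
from workcell import *
import cv2, numpy as np
for n in ["top","side"]:
    cv2.imwrite(f"pics/{n}0.png",camera(n)[:,:,::-1])
    p=camera_params(n);print(n,np.round(p["mtx"],1).tolist(),np.round(p["extrinsics"],4).tolist())
o=get_obs();print({k:np.round(v,3).tolist() for k,v in o.items()})
E
```

```text
pics
top [[537.5, 0.0, 282.5], [0.0, 537.5, 210.5], [0.0, 0.0, 1.0]] [[-0.0234, -0.9997, -0.0069, 0.0165], [-0.9882, 0.0242, -0.1511, 0.5334], [0.1513, 0.0033, -0.9885, 1.7244], [0.0, 0.0, 0.0, 1.0]]
side [[410.1, 0.0, 272.3], [0.0, 410.1, 206.8], [0.0, 0.0, 1.0]] [[-0.9982, -0.0597, -0.0031, 0.5182], [-0.0433, 0.7571, -0.6519, 0.1175], [0.0412, -0.6506, -0.7583, 1.2001], [0.0, 0.0, 0.0, 1.0]]
{'clock': 0.1, 'joint_pos': [1.322, 0.333, -0.065, 1.461, 0.022, 1.35, -0.089], 'joint_velocities': [0.001, -0.004, 0.001, -0.003, 0.002, -0.001, 0.0], 'tau': [0.002, -62.675, 0.05, -39.243, 0.016, 0.007, -0.0], 'position': [0.14, -0.609, 0.231], 'ee_rot': [0.994, 0.113, -0.0, -0.001], 'ft_force': [1.034, 0.613, 0.627], 'torque': [-0.023, -0.011, -0.003], 'grasp_force': 0.0, 'grip_width': 1.001}
```

View pics/top0.png

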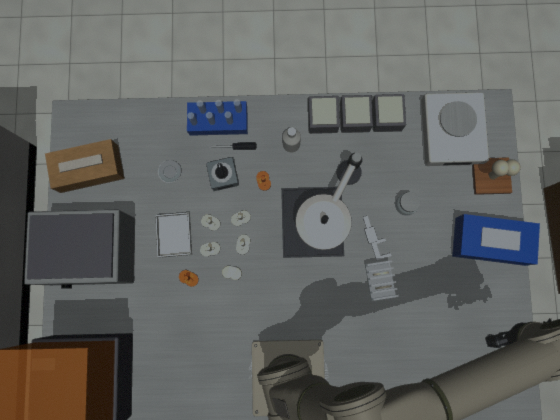

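View pics/side0.png

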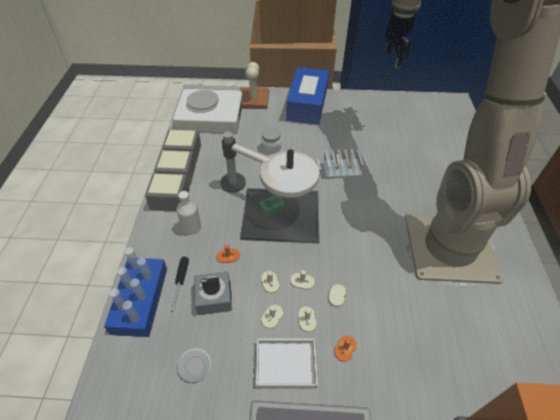

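```bash
cat > h.py <<'E'
from workcell import *
import cv2, numpy as np
P={n:camera_params(n) for n in("top","side")}
def ray(n,u,v,z):
    M,E=P[n]["mtx"],P[n]["extrinsics"];R,t=E[:3,:3],E[:3,3]
    c=-R.T@t; d=R.T@np.linalg.inv(M)@np.array([u,v,1.])
    return c+d*(z-c[2])/d[2]
def proj(n,p):
    M,E=P[n]["mtx"],P[n]["extrinsics"]; q=M@(E[:3,:3]@np.array(p)+E[:3,3]); return q[:2]/q[2]
def crop(n,im,x0,y0,x1,y1,s,f):
    cv2.imwrite(f,cv2.resize(im[y0:y1,x0:x1,::-1],None,fx=s,fy=s,interpolation=cv2.INTER_CUBIC))
def comps(n,lo,hi,roi,amin=20):
    im=camera(n);hsv=cv2.cvtColor(im,cv2.COLOR_RGB2HSV)
    m=cv2.inRange(hsv,np.array(lo),np.array(hi));k=np.zeros_like(m);x0,y0,x1,y1=roi;k[y0:y1,x0:x1]=m[y0:y1,x0:x1]
    cs,_=cv2.findContours(k,cv2.RETR_EXTERNAL,cv2.CHAIN_APPROX_NONE)
    return [c for c in cs if cv2.contourArea(c)>=amin],im
E
python3 - <<'E'
from h import *
for n in P:
    E=P[n]["extrinsics"];print(n,-E[:3,:3].T@E[:3,3])
cs,im=comps("top",(18,15,120),(45,140,255),(190,200,262,285))
for c in cs:
    (u,v),(a,b),th=cv2.minAreaRect(c);M=cv2.moments(c);print(len(c),M["m10"]/M["m00"],M["m01"]/M["m00"],a,b,th,ray("top",M["m10"]/M["m00"],M["m01"]/M["m00"],.006)[:2])
crop("top",im,150,145,290,290,4,"pics/c1.png")
im2=camera("side");crop("side",im2,180,180,360,400,4,"pics/c2.png") if 0 else crop("side",im2,180,200,360,350,4,"pics/c2.png")
crop("top",im,270,140,400,270,4,"pics/c3.png")
E
```

```text
top [ 0.26667705 -0.00213625  1.78533148]
side [0.47287342 0.72273602 0.98822805]
```

View pics/c1.png

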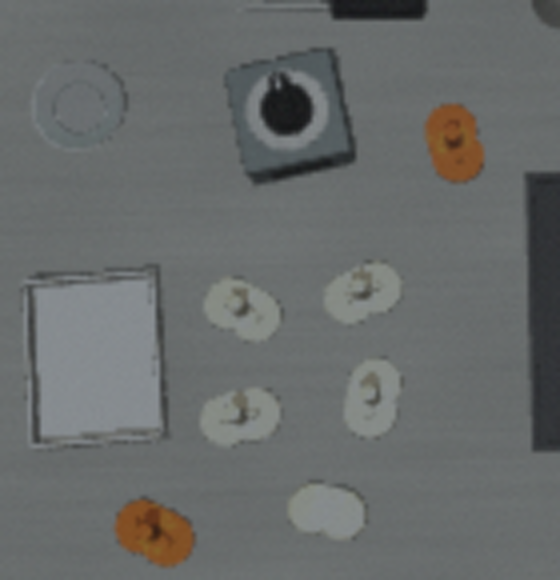

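View pics/c2.png

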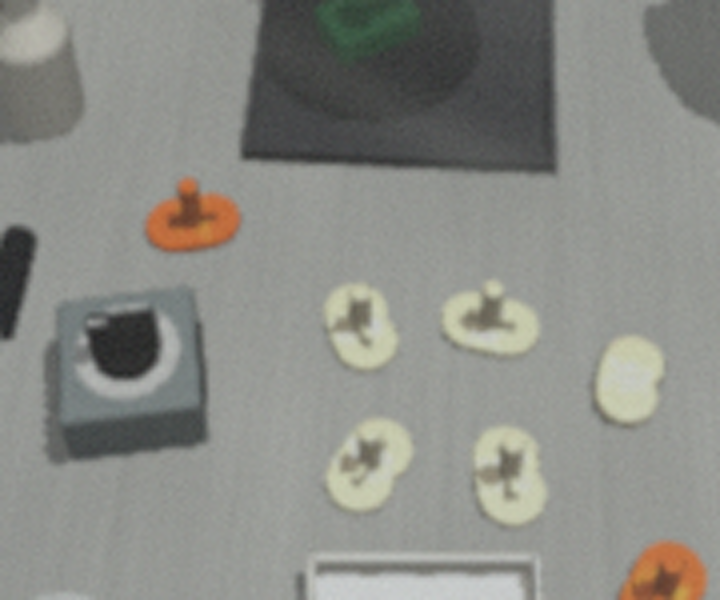

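View pics/c3.png

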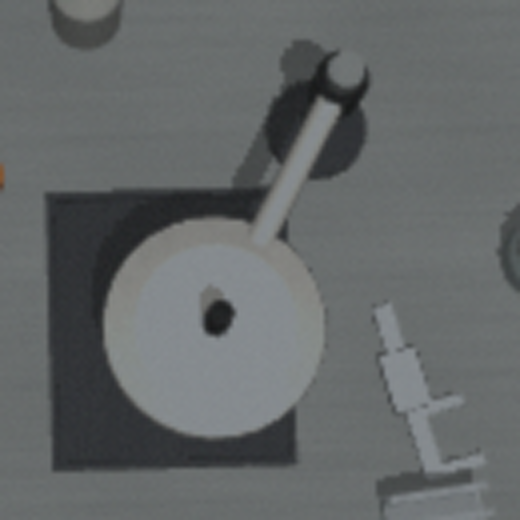

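```bash
python3 - <<'E'
from h import *
im=camera("top");hsv=cv2.cvtColor(im,cv2.COLOR_RGB2HSV)
for u,v in [(215,225),(211,217),(205,250),(232,272),(225,235),(175,235),(285,200),(330,222),(222,173)]: print((u,v),hsv[v,u],im[v,u])
s=camera("side");hs=cv2.cvtColor(s,cv2.COLOR_RGB2HSV)
for u,v in [(272,278),(272,204),(290,175),(285,230),(300,230),(290,340)]: print((u,v),hs[v,u],s[v,u])
t=np.clip(im[155:195,200:245].astype(float)*2.2,0,255).astype(np.uint8)
a=cv2.resize(t,None,fx=9,fy=9,interpolation=cv2.INTER_CUBIC)
t=np.clip(s[265:315,185:240].astype(float)*2,0,255).astype(np.uint8)
b=cv2.resize(t,None,fx=7,fy=7,interpolation=cv2.INTER_CUBIC)
o=np.zeros((360,800,3),np.uint8);o[:360,:405]=a[:360];o[:350,410:795]=b
cv2.imwrite("pics/knob.png",o[:,:,::-1])
E
```

```text
(215, 225) [ 55  11 136] [131 136 130]
(211, 217) [ 28  27 112] [112 111 100]
(205, 250) [ 45  13 118] [115 118 112]
(232, 272) [ 94  13 141] [134 140 141]
(225, 235) [ 84  11 112] [107 112 111]
(175, 235) [102  18 144] [134 140 144]
(285, 200) [105  29  53] [47 50 53]
(330, 222) [101  14 142] [134 139 142]
(222, 173) [105  33  31] [27 29 31]
(272, 278) [ 32  31 148] [147 148 130]
(272, 204) [67 72 78] [56 78 61]
(290, 175) [ 60   4 201] [198 201 198]
(285, 230) [ 0  0 83] [83 83 83]
(300, 230) [90  3 79] [78 79 79]
(290, 340) [ 45   7 154] [152 154 150]
```

View pics/knob.png

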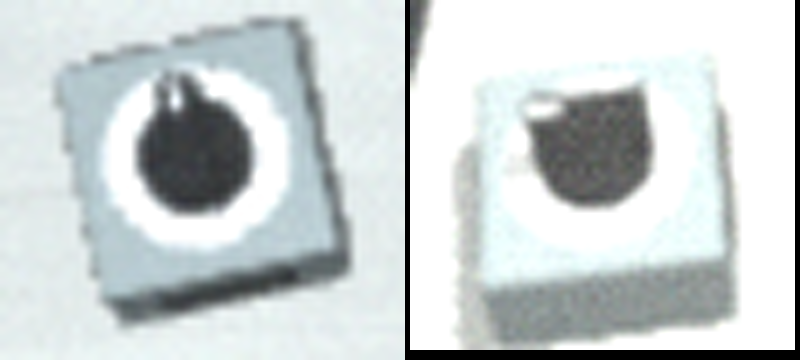

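```bash
cat >> h.py <<'E'
def find(n,mask,roi,amin=30):
    k=np.zeros_like(mask);x0,y0,x1,y1=roi;k[y0:y1,x0:x1]=mask[y0:y1,x0:x1]
    cs,_=cv2.findContours(k,cv2.RETR_EXTERNAL,cv2.CHAIN_APPROX_NONE)
    return [c for c in cs if cv2.contourArea(c)>=amin]
def ivory(im,t):
    b=cv2.GaussianBlur(im,(3,3),0).astype(int)
    return ((b[...,0]-b[...,2]>t)&(b[...,0]-b[...,1]<12)).astype(np.uint8)*255
def world(n,c,z):
    return np.array([ray(n,u,v,z)[:2] for u,v in c[:,0,:]],np.float32)
E
python3 - <<'E'
from h import *
def rect(n,c,z):
    r=cv2.minAreaRect(world(n,c,z)*1000);return np.round(np.array(r[0])/1000,4),np.round(r[1],0),round(r[2],1)
im=camera("top");s=camera("side")
for c in find("side",ivory(s,7),(250,260,350,345)): print("tib side",rect("side",c,.006))
g=im.astype(int)
for c in find("top",(ivory(im,-2)|((g[...,1]>122).astype(np.uint8)*255)),(196,205,256,285)): print("tib top",rect("top",c,.006))
dark=(g.max(2)<70).astype(np.uint8)*255
for c in find("top",dark,(275,180,346,262),400): print("bed top",rect("top",c,.012))
w=(g.min(2)>115).astype(np.uint8)*255
for c in find("top",w,(152,205,194,262),400): print("tray floor",rect("top",c,.004))
for c in find("top",w,(285,185,355,255),400):
    (u,v),r=cv2.minEnclosingCircle(c);print("head",ray("top",u,v,.17),u,v,r)
for c in find("top",dark,(315,210,335,232),5): M=cv2.moments(c);print("peg",ray("top",M["m10"]/M["m00"],M["m01"]/M["m00"],.225),c[:,0].min(0),c[:,0].max(0))
print("col",ray("top",270+348/4,140+72/4,.21))
gr=s.astype(int);gm=((gr[...,1]-gr[...,0]>12)&(gr[...,1]-gr[...,2]>8)).astype(np.uint8)*255
for c in find("side",gm,(245,190,320,240)): print("mould side",rect("side",c,.034),c[:,0].min(0),c[:,0].max(0))
for c in find("side",(gr.max(2)<70).astype(np.uint8)*255,(275,140,305,175),10): M=cv2.moments(c);print("pegside",ray("side",M["m10"]/M["m00"],M["m01"]/M["m00"],.218))
print("knob disc top",ray("top",200+195/9,155+153/9,.061),"mark",ray("top",200+177/9,155+95/9,.09),"side mark",ray("side",185+(545-410)/7,265+105/7,.09))
E
```

```text
tib side (array([0.4162, 0.2518]), array([47., 72.]), 7.1)
tib side (array([0.5055, 0.2489]), array([71., 47.]), 62.3)
tib side (array([0.3365, 0.1777]), array([71., 46.]), 75.9)
tib side (array([0.5178, 0.1484]), array([48., 73.]), 21.1)
tib side (array([0.4291, 0.1402]), array([65., 64.]), 31.9)
tib top (array([0.3364, 0.1774]), array([70., 45.]), 78.4)
tib top (array([0.4157, 0.2474]), array([66., 46.]), 88.6)
tib top (array([0.4301, 0.1387]), array([43., 66.]), 73.2)
tib top (array([0.5065, 0.246 ]), array([68., 45.]), 59.7)
tib top (array([0.5195, 0.1459]), array([45., 69.]), 22.1)
bed top (array([ 0.4988, -0.0929]), array([233., 200.]), 0.5)
tray floor (array([0.469 , 0.3679]), array([124., 100.]), 3.3)
head [ 0.49663197 -0.13280696  0.17      ] 327.5 215.0 34.73120880126953
peg [ 0.47733534 -0.11780582  0.225     ] [321 215] [327 223]
col [ 0.66182449 -0.22444206  0.21      ]
mould side (array([ 0.5272, -0.1052]), array([77., 63.]), 30.8) [259 195] [284 215]
pegside [ 0.47729645 -0.11566782  0.218     ]
knob disc top [0.66321701 0.20046362 0.061     ] mark [0.67803432 0.20339412 0.09      ] side mark [0.67744823 0.20342283 0.09      ]
```

Emit:
{"method": "step_arm", "body": {"commands": [50, 0, 0, 0.2, 0, 0, 0, 50, 0.05, 0.08, 0.2, 0, 0, 0, 50, 0.11, 0.16, 0.2, 0, 0, 0, 50, 0.17, 0.24, 0.2, 0, 0, 0, 50, 0.23, 0.33, 0.2, 0, 0, 0, 50, 0.29, 0.42, 0.2, 0, 0, 0, 50, 0.35, 0.51, 0.2, 0, 0, 0, 50, 0.41, 0.6, 0.2, 0, 0, 0, 50, 0.47, 0.69, 0.2, 0, 0, 0, 50, 0.562, 0.82, 0.2, 0, 0, 0], "squeeze": 20}}

```text
clock: 1.65
position: [0.447, -0.1594, 0.3517]
ee_rot: [0.994, 0.113, 0.0, 0.001]
ft_force: [1.5, -0.5, -0.4]
grip_width: 0.586
grasp_force: 0.0
```

Emit:
{"method": "step_arm", "body": {"commands": [50, 0, 0, 0, 0, 0, 0, 50, 0, 0, 0, 0, 0, 0, 50, 0, 0, 0, 0, 0, 0, 50, 0, 0, 0, 0, 0, 0, 50, 0, 0, 0, 0, 0, 0, 50, 0, 0, 0, 0, 0, 0, 50, 0, 0, 0, 0, 0, 0, 50, 0, 0, 0, 0, 0, 0, 50, 0, 0, 0, 0, 0, 0, 50, 0, 0, 0, 0, 0, 0]}}

```text
clock: 2.9
position: [0.4463, -0.1612, 0.3513]
ee_rot: [0.994, 0.113, 0.0, 0.0]
ft_force: [-0.7, -0.4, -0.6]
grip_width: 0.588
grasp_force: 0.0
```

Emit:
{"method": "step_arm", "body": {"commands": [50, 0.052, 0.073, 0, 0, 0, 0, 50, 0.052, 0.073, 0, 0, 0, 0, 50, 0.052, 0.073, -0.08, 0, 0, 0, 50, 0.052, 0.073, -0.16, 0, 0, 0, 50, 0.052, 0.073, -0.247, 0, 0, 0, 50, 0.052, 0.073, -0.247, 0, 0, 0, 15, 0.052, 0.073, -0.247, 0, 0, 0, 15, 0.052, 0.073, -0.247, 0, 0, 0, 15, 0.052, 0.073, -0.247, 0, 0, 0, 15, 0.052, 0.073, -0.247, 0, 0, 0], "squeeze": 20}}

```text
clock: 4.15
position: [0.4789, -0.1178, 0.2056]
ee_rot: [0.994, 0.113, 0.002, 0.001]
ft_force: [-0.4, 0.1, 7.6]
grip_width: 0.225
grasp_force: 21.0
```

Emit:
{"method": "step_arm", "body": {"commands": [15, -0.0216, -0.0442, 0, 0, 0, 0, 15, -0.0368, -0.091, 0, 0, 0, 0, 15, -0.0453, -0.1394, 0, 0, 0, 0, 15, -0.047, -0.1886, 0, 0, 0, 0, 15, -0.0419, -0.2374, 0, 0, 0, 0, 15, -0.03, -0.2852, 0, 0, 0, 0, 15, -0.0116, -0.3308, 0, 0, 0, 0, 15, 0.013, -0.3734, 0, 0, 0, 0, 15, 0.0433, -0.4121, 0, 0, 0, 0, 15, 0.056, -0.4255, 0, 0, 0, 0]}}

```text
clock: 5.4
position: [0.5121, -0.374, 0.2047]
ee_rot: [0.994, 0.112, 0.001, 0.001]
ft_force: [-4.4, 0.3, 6.6]
grip_width: 0.226
grasp_force: 21.1
```

Emit:
{"method": "step_arm", "body": {"commands": [15, 0, 0, 0, 0, 0, 0, 15, 0, 0, 0, 0, 0, 0, 35, 0, 0, 0, 0, 0, 0, 35, 0, 0, 0, 0, 0, 0, 50, 0, 0, 0, 0, 0, 0, 50, 0, 0, 0.1, 0, 0, 0, 50, 0, 0, 0.2, 0, 0, 0, 50, 0, 0, 0.2, 0, 0, 0, 50, 0, 0, 0.2, 0, 0, 0, 50, 0, 0, 0.2, 0, 0, 0]}}

```text
clock: 6.65
position: [0.5106, -0.3725, 0.3215]
ee_rot: [0.994, 0.113, -0.001, -0.001]
ft_force: [1.2, -0.2, -0.1]
grip_width: 0.587
grasp_force: 0.0
```

```bash
python3 - <<'E'
from h import *
im=camera("top");s=camera("side")
o=np.zeros((420,800,3),np.uint8);a=cv2.resize(im[150:290,260:400],None,fx=3,fy=3);o[:420,:420]=a
b=cv2.resize(s[180:250,230:350],None,fx=3,fy=3);o[:210,430:790]=b
cv2.imwrite("pics/d1.png",o[:,:,::-1]);print(get_obs()["position"],get_obs()["joint_pos"])
E
```

```text
[ 0.51071478 -0.37253647  0.32186777] [ 0.87631068  0.35530778 -0.4362714   1.26771537  0.14731172  1.55173264
 -0.88393285]
```

View pics/d1.png

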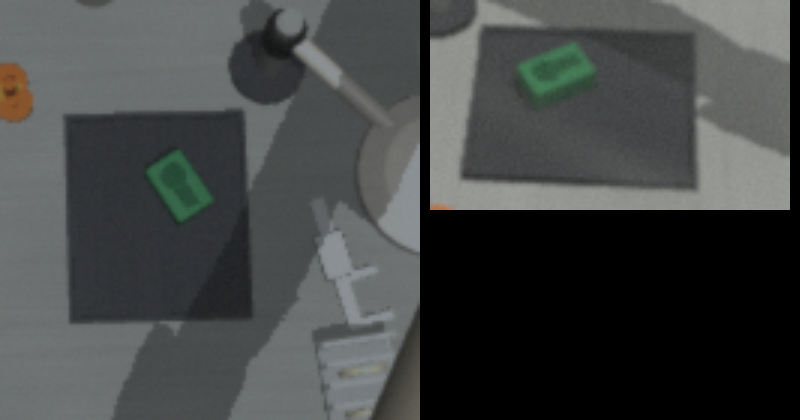

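```bash
cat >> h.py <<'E'
def rect(n,c,z):
    r=cv2.minAreaRect(world(n,c,z)*1000);return np.round(np.array(r[0])/1000,4),np.round(r[1],0),round(r[2],1),np.round(cv2.boxPoints(r)).astype(int).tolist()
def green(im):
    g=im.astype(int);return ((g[...,1]-g[...,0]>12)&(g[...,1]-g[...,2]>8)).astype(np.uint8)*255
E
python3 - <<'E'
from h import *
for n,r,z in(("top",(270,170,350,270),.034),("side",(230,180,350,250),.030)):
    for c in find(n,green(camera(n)),r): print(n,rect(n,c,z))
E
```

```text
top (array([ 0.5285, -0.1168]), array([72., 49.]), 31.7, [[485, -115], [511, -157], [572, -119], [546, -77]])
side (array([ 0.527 , -0.1095]), array([79., 66.]), 31.9, [[476, -102], [511, -158], [578, -117], [543, -61]])
```

Emit:
{"method": "step_arm", "body": {"commands": [70, 0.007, 0.1, 0, 0, 0, 0.05, 70, 0.014, 0.2, 0, 0, 0, 0.105, 70, 0.021, 0.3, 0, 0, 0, 0.105, 70, 0.029, 0.38, -0.05, 0, 0, 0.105, 70, 0.029, 0.427, -0.13, 0, 0, 0.105, 70, 0.029, 0.427, -0.22, 0, 0, 0.105, 70, 0.029, 0.427, -0.31, 0, 0, 0.105, 70, 0.029, 0.427, -0.4, 0, 0, 0.105, 70, 0.029, 0.427, -0.4, 0, 0, 0.105, 70, 0.029, 0.427, -0.4, 0, 0, 0.105]}}

```text
clock: 8.1
position: [0.5297, -0.1165, 0.0851]
ee_rot: [0.962, 0.274, 0.001, 0.0]
ft_force: [0.1, 0.3, 0.4]
grip_width: 0.82
grasp_force: 0.0
```

```bash
python3 - <<'E'
from h import *
from scipy.spatial.transform import Rotation as R
o=get_obs();print(o["position"],R.from_quat(o["ee_rot"]).as_matrix()[:,1])
im=camera("side");cv2.imwrite("pics/e1.png",cv2.resize(im[130:270,200:380],None,fx=4,fy=4)[:,:,::-1])
E
```

```text
[ 0.52966241 -0.1164733   0.08514151] [ 0.52753328 -0.84953338  0.00129549]
```

View pics/e1.png

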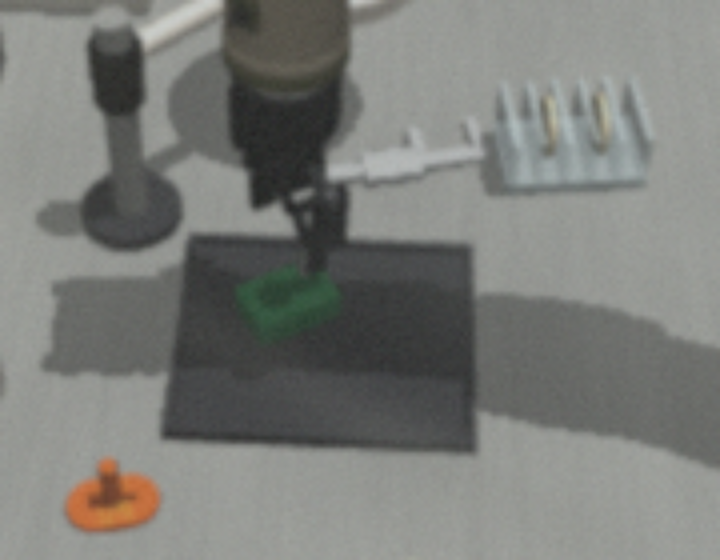

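Emit:
{"method": "step_arm", "body": {"commands": [70, 0, 0, -0.06, 0, 0, 0, 70, 0, 0, -0.12, 0, 0, 0, 70, 0, 0, -0.12, 0, 0, 0, 40, 0, 0, -0.12, 0, 0, 0, 40, 0, 0, -0.12, 0, 0, 0, 40, 0, 0, -0.12, 0, 0, 0, 40, 0, 0, -0.12, 0, 0, 0, 40, 0, 0, -0.12, 0, 0, 0, 40, 0, 0, -0.06, 0, 0, 0, 40, 0, 0, 0.1, 0, 0, 0], "squeeze": 35}}

```text
clock: 9.4
position: [0.5276, -0.1163, 0.1107]
ee_rot: [0.962, 0.274, -0.001, -0.001]
ft_force: [1.4, -0.3, -0.1]
grip_width: 0.554
grasp_force: 36.7
```

```bash
python3 - <<'E'
from h import *
C=[ray("top",150+u/4,145+v/4,.026)[:2] for u,v in[(25,278),(158,268),(167,437),(33,446)]];print(np.round(C,3),np.mean(C,0))
C=[ray("side",180+(u)/4,200+v/4,.026)[:2] for u,v in[(308,556),(538,556)]];print(C)
for n,r,z in(("side",(250,330,325,395),.026),):
    s=camera(n).astype(int);
    for c in find(n,(s.min(2)>140).astype(np.uint8)*255,r,300):print(rect(n,c,.004))
print(get_obs()["position"],get_obs()["joint_pos"])
E
```

```text
[[0.533 0.422]
 [0.538 0.312]
 [0.398 0.304]
 [0.393 0.414]] [0.46568213 0.36319454]
[array([0.537029  , 0.32113685]), array([0.39798838, 0.31300568])]
(array([0.4607, 0.3604]), array([186., 152.]), 3.3, [[363, 431], [372, 279], [558, 290], [549, 442]])
[ 0.5324818  -0.11644726  0.12030195] [ 0.66959151  0.30511564 -0.62263225  1.79048914  0.20012833  1.09844755
 -1.03528028]
```

Emit:
{"method": "step_arm", "body": {"commands": [40, -0.014, 0.1, 0.05, 0, 0, 0.05, 40, -0.028, 0.2, 0.05, 0, 0, 0.1, 40, -0.041, 0.3, 0.05, 0, 0, 0.15, 40, -0.055, 0.4, 0.05, 0, 0, 0.2, 40, -0.069, 0.5, 0.05, 0, 0, 0.25, 40, -0.083, 0.6, 0.05, 0, 0, 0.3, 40, -0.096, 0.7, 0.05, 0, 0, 0.34, 40, -0.11, 0.804, 0.05, 0, 0, 0.34, 40, -0.11, 0.804, 0, 0, 0, 0.34, 40, -0.11, 0.804, 0, 0, 0, 0.34]}}

```text
clock: 10.7
position: [0.4617, 0.3655, 0.1089]
ee_rot: [0.688, 0.726, -0.001, 0.0]
ft_force: [0.1, -1.2, -0.3]
grip_width: 0.553
grasp_force: 36.8
```

```bash
python3 - <<'E'
from h import *
from scipy.spatial.transform import Rotation as R
o=get_obs();print(o["position"],R.from_quat(o["ee_rot"]).as_matrix()[:,1],o["grip_width"],o["joint_pos"])
s=camera("side")
b=cv2.resize(s[230:400,180:380],None,fx=4,fy=3.5);cv2.imwrite("pics/f1.png",b[:,:,::-1])
E
```

```text
[0.46174919 0.36554566 0.10885813] [ 0.9985387   0.05401747 -0.00160572] 0.553265803646541 [-0.02239609  0.52457519 -0.93189798  1.66368693  0.44860948  1.18573621
 -1.00975151]
```

View pics/f1.png

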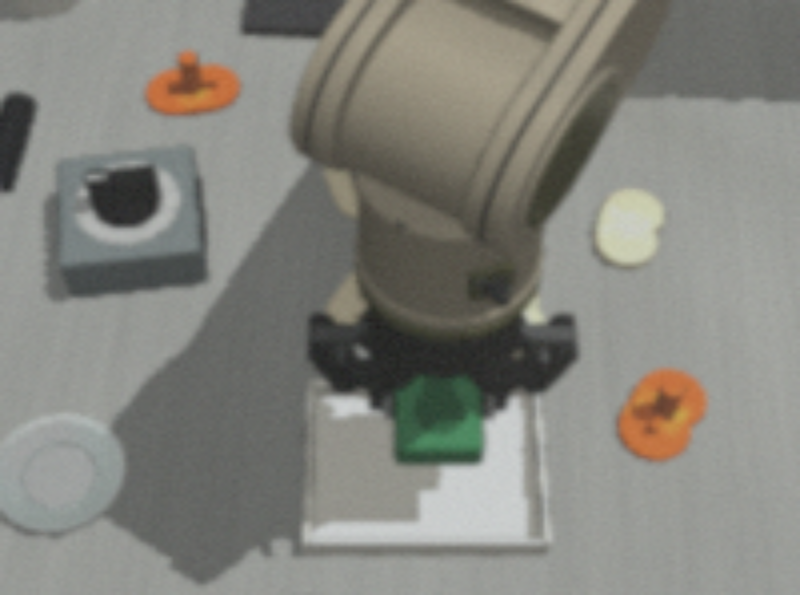

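Emit:
{"method": "step_arm", "body": {"commands": [40, 0.008, 0, -0.05, 0, 0, 0, 40, 0.008, 0, -0.1, 0, 0, 0, 40, 0.008, 0, -0.14, 0, 0, 0, 40, 0.008, 0, -0.16, 0, 0, 0, 40, 0.008, 0, -0.16, 0, 0, 0, 60, 0.008, 0, -0.16, 0, 0, 0, 68, 0.008, 0, -0.16, 0, 0, 0, 68, 0.008, 0, -0.16, 0, 0, 0, 68, 0.008, 0, -0.1, 0, 0, 0, 68, 0.008, 0, -0.02, 0, 0, 0]}}

```text
clock: 12.0
position: [0.4668, 0.3654, 0.0979]
ee_rot: [0.688, 0.726, -0.001, -0.0]
ft_force: [0.7, -0.7, 1.2]
grip_width: 0.792
grasp_force: 0.0
```

Emit:
{"method": "step_arm", "body": {"commands": [50, 0, 0, 0.1, 0, 0, 0, 50, 0, 0, 0.2, 0, 0, 0, 50, 0, -0.1, 0.25, 0, 0, 0, 50, 0, -0.2, 0.25, 0, 0, 0, 50, 0, -0.3, 0.25, 0, 0, 0, 50, 0, -0.4, 0.25, 0, 0, 0, 50, 0, -0.5, 0.25, 0, 0, 0, 50, 0, -0.6, 0.25, 0, 0, 0, 50, 0, -0.65, 0.25, 0, 0, 0, 50, 0, -0.65, 0.25, 0, 0, 0]}}

```text
clock: 13.25
position: [0.4671, -0.0266, 0.2477]
ee_rot: [0.69, 0.724, -0.0, 0.0]
ft_force: [-0.3, 0.7, 0.5]
grip_width: 0.587
grasp_force: 0.0
```

```bash
cat >> h.py <<'E'
def report():
    im=camera("top");s=camera("side");g=im.astype(int)
    for c in find("side",ivory(s,7),(180,150,380,345)): print("side",rect("side",c,.006)[:3])
    for c in find("top",(ivory(im,-2)|((g[...,1]>122).astype(np.uint8)*255)),(196,205,256,285)): print("top",rect("top",c,.006)[:3])
    for c in find("top",green(im),(150,150,350,270)): print("mould",rect("top",c,.032)[:3])
    print(get_obs()["position"]);return im,s
E
python3 - <<'E'
from h import *
im,s=report()
o=np.zeros((420,800,3),np.uint8);o[:,:400]=cv2.resize(s[200:410,180:380],None,fx=2,fy=2);o[:420,400:]=cv2.resize(im[150:290,150:283],(400,420))
cv2.imwrite("pics/g1.png",o[:,:,::-1])
E
```

```text
side (array([0.4163, 0.2517]), array([47., 72.]), 8.4)
side (array([0.506 , 0.2492]), array([72., 48.]), 62.5)
side (array([0.3363, 0.1781]), array([72., 45.]), 75.9)
side (array([0.5178, 0.1484]), array([48., 73.]), 21.1)
side (array([0.4293, 0.1408]), array([61., 68.]), 42.2)
side (array([ 0.7945, -0.0971]), array([74., 57.]), 78.8)
side (array([ 0.8472, -0.3231]), array([ 32., 101.]), 11.8)
top (array([0.3377, 0.178 ]), array([68., 44.]), 74.8)
top (array([0.4159, 0.2489]), array([63., 46.]), 89.7)
top (array([0.43  , 0.1383]), array([45., 65.]), 70.2)
top (array([0.5063, 0.2459]), array([68., 45.]), 59.0)
top (array([0.517 , 0.1449]), array([47., 72.]), 25.6)
mould (array([0.4673, 0.3627]), array([48., 72.]), 3.4)
[ 0.46732697 -0.0233618   0.24782363]
```

View pics/g1.png

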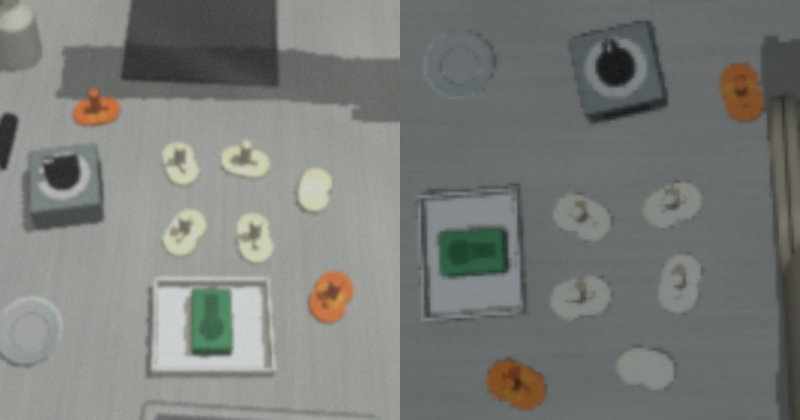

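Emit:
{"method": "step_arm", "body": {"commands": [45, -0.02, 0.1, 0, 0, 0, 0, 45, -0.04, 0.2, 0, 0, 0, 0, 45, -0.0625, 0.271, -0.05, 0, 0, 0, 45, -0.0625, 0.271, -0.15, 0, 0, 0, 45, -0.0625, 0.271, -0.25, 0, 0, 0, 45, -0.0625, 0.271, -0.33, 0, 0, 0, 45, -0.0625, 0.271, -0.377, 0, 0, 0, 45, -0.0625, 0.271, -0.377, 0, 0, 0, 8, -0.0625, 0.271, -0.377, 0, 0, 0, 8, -0.0625, 0.271, -0.377, 0, 0, 0], "squeeze": 25}}

```text
clock: 14.6
position: [0.4309, 0.1391, 0.023]
ee_rot: [0.688, 0.726, 0.001, 0.001]
ft_force: [-2.6, 1.1, 6.0]
grip_width: 0.151
grasp_force: 24.4
```

Emit:
{"method": "step_arm", "body": {"commands": [8, 0, 0, 0, 0, 0, 0, 8, 0, 0, 0, 0, 0, 0, 8, 0, 0, 0, 0, 0, 0, 8, 0, 0, 0.08, 0, 0, 0, 8, 0, 0, 0.18, 0, 0, 0, 8, 0.05, -0.09, 0.18, 0, 0, 0, 8, 0.1, -0.18, 0.18, 0, 0, 0, 8, 0.15, -0.27, 0.18, 0, 0, 0, 8, 0.2, -0.36, 0.18, 0, 0, 0, 8, 0.224, -0.4, 0.18, 0, 0, 0]}}

```text
clock: 15.85
position: [0.5652, -0.1058, 0.13]
ee_rot: [0.69, 0.724, 0.0, 0.001]
ft_force: [0.0, 0.5, -0.7]
grip_width: 0.155
grasp_force: 24.8
```

```bash
python3 - <<'E'
from h import *
o=get_obs();print(o["position"],o["grip_width"],o["grasp_force"])
s=camera("side");cv2.imwrite("pics/h1.png",cv2.resize(s[120:270,200:380],None,fx=4,fy=4)[:,:,::-1])
E
```

```text
[ 0.56522809 -0.10584845  0.12998423] 0.15475146827429542 24.78214144706726
```

View pics/h1.png

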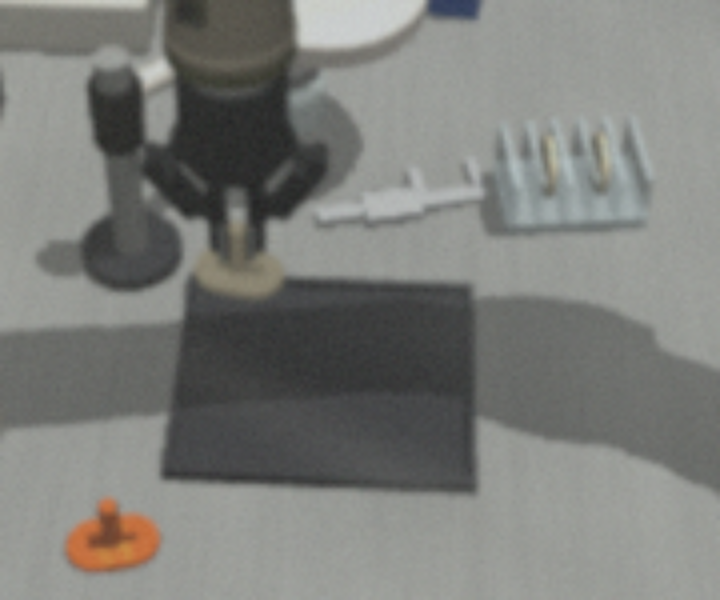

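Emit:
{"method": "step_arm", "body": {"commands": [8, -0.002, -0.062, 0, 0, 0, 0, 8, -0.002, -0.062, -0.06, 0, 0, 0, 8, -0.002, -0.062, -0.12, 0, 0, 0, 8, -0.002, -0.062, -0.155, 0, 0, 0, 8, -0.002, -0.062, -0.168, 0, 0, 0, 8, -0.002, -0.062, -0.168, 0, 0, 0, 40, -0.002, -0.062, -0.168, 0, 0, 0, 40, -0.002, -0.062, -0.168, 0, 0, 0, 40, -0.002, -0.062, -0.1, 0, 0, 0, 45, -0.002, -0.062, 0, 0, 0, 0]}}

```text
clock: 17.15
position: [0.562, -0.1386, 0.1296]
ee_rot: [0.688, 0.726, -0.0, -0.001]
ft_force: [-0.2, -0.4, -0.3]
grip_width: 0.527
grasp_force: 0.0
```

Emit:
{"method": "step_arm", "body": {"commands": [45, -0.015, 0.1, 0, 0, 0, 0, 45, -0.03, 0.2, 0, 0, 0, 0, 45, -0.045, 0.3, 0, 0, 0, 0, 45, -0.06, 0.4, 0, 0, 0, 0, 45, -0.074, 0.481, 0, 0, 0, 0, 45, -0.074, 0.481, 0, 0, 0, 0, 45, -0.074, 0.481, -0.09, 0, 0, 0, 45, -0.074, 0.481, -0.165, 0, 0, 0, 45, -0.074, 0.481, -0.179, 0, 0, 0, 45, -0.074, 0.481, -0.179, 0, 0, 0]}}

```text
clock: 18.4
position: [0.5192, 0.1498, 0.0229]
ee_rot: [0.688, 0.725, 0.0, 0.0]
ft_force: [0.1, -0.5, 0.7]
grip_width: 0.53
grasp_force: 0.0
```

Emit:
{"method": "step_arm", "body": {"commands": [8, 0, 0, 0, 0, 0, 0, 8, 0, 0, 0, 0, 0, 0, 8, 0, 0, 0, 0, 0, 0, 8, 0, 0, 0, 0, 0, 0, 8, 0, 0, 0.08, 0, 0, 0, 8, 0, 0, 0.17, 0, 0, 0, 8, 0.02, -0.08, 0.18, 0, 0, 0, 8, 0.04, -0.18, 0.18, 0, 0, 0, 8, 0.06, -0.27, 0.18, 0, 0, 0, 8, 0.078, -0.316, 0.18, 0, 0, 0]}}

```text
clock: 19.65
position: [0.5658, -0.0438, 0.1307]
ee_rot: [0.69, 0.724, -0.0, 0.001]
ft_force: [0.6, -0.5, 0.0]
grip_width: 0.156
grasp_force: 24.8
```

Emit:
{"method": "step_arm", "body": {"commands": [8, -0.002, -0.004, 0, 0, 0, 0, 8, -0.002, -0.004, -0.06, 0, 0, 0, 8, -0.002, -0.004, -0.12, 0, 0, 0, 8, -0.002, -0.004, -0.155, 0, 0, 0, 8, -0.002, -0.004, -0.168, 0, 0, 0, 8, -0.002, -0.004, -0.168, 0, 0, 0, 40, -0.002, -0.004, -0.168, 0, 0, 0, 40, -0.002, -0.004, -0.168, 0, 0, 0, 40, -0.002, -0.004, -0.1, 0, 0, 0, 45, -0.002, -0.004, 0, 0, 0, 0]}}

```text
clock: 20.9
position: [0.5632, -0.0421, 0.1303]
ee_rot: [0.688, 0.726, -0.001, -0.001]
ft_force: [1.6, -0.6, 1.5]
grip_width: 0.529
grasp_force: 0.0
```

```bash
python3 - <<'E'
from h import *
report()
E
```

```text
side (array([0.4162, 0.2518]), array([47., 72.]), 6.2)
side (array([0.5053, 0.2494]), array([71., 48.]), 62.3)
side (array([0.3362, 0.1782]), array([72., 46.]), 74.6)
side (array([ 0.5666, -0.0502]), array([48., 80.]), 25.3)
side (array([ 0.7926, -0.0979]), array([60., 59.]), 62.0)
side (array([ 0.5602, -0.146 ]), array([71., 70.]), 58.0)
side (array([ 0.6087, -0.3681]), array([97., 32.]), 3.2)
side (array([ 0.8472, -0.3231]), array([ 32., 101.]), 11.8)
top (array([0.3363, 0.1771]), array([71., 45.]), 78.4)
top (array([0.4157, 0.2474]), array([66., 46.]), 88.6)
top (array([0.507 , 0.2457]), array([68., 45.]), 62.2)
mould (array([0.4674, 0.3627]), array([48., 72.]), 3.4)
[ 0.56762566 -0.04143779  0.13648335]
```

Emit:
{"method": "step_arm", "body": {"commands": [45, -0.02, 0.1, 0, 0, 0, 0, 45, -0.04, 0.2, 0, 0, 0, 0, 45, -0.06, 0.3, 0, 0, 0, 0, 45, -0.08, 0.4, 0, 0, 0, 0, 45, -0.103, 0.482, 0, 0, 0, 0, 45, -0.103, 0.482, 0, 0, 0, 0, 45, -0.103, 0.482, -0.1, 0, 0, 0, 45, -0.103, 0.482, -0.175, 0, 0, 0, 45, -0.103, 0.482, -0.19, 0, 0, 0, 45, -0.103, 0.482, -0.19, 0, 0, 0]}}

```text
clock: 22.25
position: [0.5029, 0.247, 0.0169]
ee_rot: [0.688, 0.725, 0.0, 0.0]
ft_force: [-0.0, 0.5, 0.6]
grip_width: 0.525
grasp_force: 0.0
```

Emit:
{"method": "step_arm", "body": {"commands": [8, 0, 0, 0, 0, 0, 0, 8, 0, 0, 0, 0, 0, 0, 8, 0, 0, 0, 0, 0, 0, 8, 0, 0, 0, 0, 0, 0, 8, 0, 0, 0.1, 0, 0, 0, 8, -0.02, -0.09, 0.18, 0, 0, 0, 8, -0.04, -0.19, 0.18, 0, 0, 0, 8, -0.06, -0.29, 0.18, 0, 0, 0, 8, -0.08, -0.39, 0.18, 0, 0, 0, 8, -0.1, -0.49, 0.18, 0, 0, 0]}}

```text
clock: 23.5
position: [0.4426, -0.0458, 0.1249]
ee_rot: [0.688, 0.726, 0.0, 0.001]
ft_force: [1.2, 0.4, -1.5]
grip_width: 0.154
grasp_force: 24.8
```

Emit:
{"method": "step_arm", "body": {"commands": [8, -0.007, -0.09, 0, 0, 0, 0, 8, -0.012, -0.16, 0, 0, 0, 0, 8, -0.012, -0.16, -0.06, 0, 0, 0, 8, -0.012, -0.16, -0.12, 0, 0, 0, 8, -0.012, -0.16, -0.155, 0, 0, 0, 8, -0.012, -0.16, -0.168, 0, 0, 0, 40, -0.012, -0.16, -0.168, 0, 0, 0, 40, -0.012, -0.16, -0.168, 0, 0, 0, 40, -0.012, -0.16, -0.1, 0, 0, 0, 45, -0.012, -0.16, 0, 0, 0, 0]}}

```text
clock: 24.75
position: [0.4352, -0.1393, 0.125]
ee_rot: [0.688, 0.726, 0.0, -0.001]
ft_force: [0.6, -1.0, 0.7]
grip_width: 0.525
grasp_force: 0.0
```

```bash
python3 - <<'E'
from h import *
report()
E
```

```text
side (array([0.4162, 0.2516]), array([47., 72.]), 8.4)
side (array([0.3362, 0.1777]), array([73., 45.]), 75.9)
side (array([ 0.5665, -0.0513]), array([47., 81.]), 20.3)
side (array([ 0.7913, -0.0997]), array([50., 67.]), 11.8)
side (array([ 0.4334, -0.1457]), array([82., 48.]), 61.0)
side (array([ 0.5663, -0.1435]), array([63., 77.]), 40.2)
side (array([ 0.8472, -0.3231]), array([ 32., 101.]), 11.8)
top (array([0.3379, 0.1778]), array([68., 44.]), 79.3)
top (array([0.4177, 0.2473]), array([45., 69.]), 11.2)
mould (array([0.4673, 0.3627]), array([48., 72.]), 3.4)
[ 0.4394819  -0.14035146  0.13007672]
```

Emit:
{"method": "step_arm", "body": {"commands": [45, -0.005, 0.1, 0, 0, 0, 0, 45, -0.01, 0.2, 0, 0, 0, 0, 45, -0.015, 0.3, 0, 0, 0, 0, 45, -0.02, 0.4, 0, 0, 0, 0, 45, -0.03, 0.5, 0, 0, 0, 0, 45, -0.038, 0.6, 0, 0, 0, 0, 45, -0.038, 0.649, 0, 0, 0, 0, 45, -0.038, 0.649, -0.08, 0, 0, 0, 45, -0.038, 0.649, -0.165, 0, 0, 0, 45, -0.038, 0.649, -0.18, 0, 0, 0]}}

```text
clock: 26.1
position: [0.4114, 0.249, 0.0142]
ee_rot: [0.688, 0.726, -0.002, -0.001]
ft_force: [-0.1, 0.3, 0.1]
grip_width: 0.529
grasp_force: 0.0
```

Emit:
{"method": "step_arm", "body": {"commands": [45, 0, 0, 0, 0, 0, 0, 8, 0, 0, 0, 0, 0, 0, 8, 0, 0, 0, 0, 0, 0, 8, 0, 0, 0, 0, 0, 0, 8, 0, 0, 0, 0, 0, 0, 8, 0, 0, 0.1, 0, 0, 0, 8, 0.01, -0.09, 0.18, 0, 0, 0, 8, 0.02, -0.19, 0.18, 0, 0, 0, 8, 0.03, -0.29, 0.18, 0, 0, 0, 8, 0.03, -0.39, 0.18, 0, 0, 0]}}

```text
clock: 27.35
position: [0.4314, 0.015, 0.1249]
ee_rot: [0.688, 0.725, 0.0, 0.001]
ft_force: [1.3, -0.3, -0.7]
grip_width: 0.151
grasp_force: 24.9
```

Emit:
{"method": "step_arm", "body": {"commands": [8, 0.004, -0.06, 0, 0, 0, 0, 8, 0.004, -0.095, 0, 0, 0, 0, 8, 0.004, -0.095, -0.06, 0, 0, 0, 8, 0.004, -0.095, -0.12, 0, 0, 0, 8, 0.004, -0.095, -0.155, 0, 0, 0, 8, 0.004, -0.095, -0.168, 0, 0, 0, 40, 0.004, -0.095, -0.168, 0, 0, 0, 40, 0.004, -0.095, -0.168, 0, 0, 0, 40, 0.004, -0.095, -0.1, 0, 0, 0, 50, 0.004, -0.095, 0.05, 0, 0, 0]}}

```text
clock: 28.6
position: [0.4327, -0.0393, 0.1274]
ee_rot: [0.688, 0.726, 0.0, -0.001]
ft_force: [0.9, -2.1, 0.3]
grip_width: 0.589
grasp_force: 0.0
```

Emit:
{"method": "step_arm", "body": {"commands": [50, 0, 0, 0.1, 0, 0, 0, 50, 0, 0, 0.2, 0, 0, 0, 50, 0, 0, 0.3, 0, 0, 0, 50, 0, 0.1, 0.3, 0, 0, 0, 50, 0, 0.2, 0.3, 0, 0, 0, 50, 0, 0.3, 0.3, 0, 0, 0, 50, 0, 0.4, 0.3, 0, 0, 0, 50, 0, 0.4, 0.3, 0, 0, 0, 50, 0, 0.4, 0.3, 0, 0, 0, 50, 0, 0.4, 0.3, 0, 0, 0]}}

```text
clock: 29.85
position: [0.4333, 0.1996, 0.3063]
ee_rot: [0.688, 0.725, -0.001, 0.0]
ft_force: [0.3, 0.1, 0.3]
grip_width: 0.581
grasp_force: 0.0
```

```bash
python3 - <<'E'
from h import *
im,s=report();t=ivory(im,-2)
o=np.zeros((420,800,3),np.uint8);o[:,:400]=cv2.resize(s[150:255,230:330],(400,420));o[:,400:]=cv2.resize(im[180:280,270:370],(400,420))
cv2.imwrite("pics/i1.png",o[:,:,::-1])
E
```

```text
side (array([0.3362, 0.178 ]), array([73., 45.]), 75.9)
side (array([ 0.4288, -0.0472]), array([42., 81.]), 1.3)
side (array([ 0.5668, -0.0508]), array([48., 82.]), 20.3)
side (array([ 0.7899, -0.0903]), array([50., 90.]), 10.3)
side (array([ 0.5602, -0.146 ]), array([71., 70.]), 58.0)
side (array([ 0.3863, -0.319 ]), array([174., 155.]), 3.2)
side (array([ 0.8472, -0.3231]), array([ 32., 101.]), 11.8)
top (array([0.3376, 0.1777]), array([71., 49.]), 79.3)
top (array([0.4325, 0.2521]), array([264.,  83.]), 0.1)
[0.4331739  0.19999496 0.30650637]
```

View pics/i1.png

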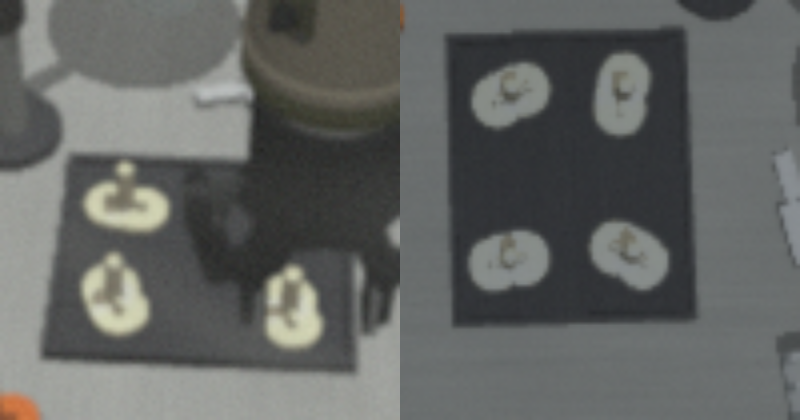

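Emit:
{"method": "step_arm", "body": {"commands": [60, 0.013, -0.095, 0, 0, 0, 0, 60, 0.026, -0.19, 0, 0, 0, 0, 60, 0.039, -0.285, 0, 0, 0, 0, 60, 0.052, -0.38, 0, 0, 0, 0, 60, 0.065, -0.475, 0, 0, 0, 0, 60, 0.078, -0.57, 0, 0, 0, 0, 60, 0.091, -0.665, 0, 0, 0, 0, 60, 0.104, -0.76, 0, 0, 0, 0, 60, 0.117, -0.855, 0, 0, 0, 0, 60, 0.13, -0.95, 0, 0, 0, 0], "squeeze": 20}}

```text
clock: 31.2
position: [0.4207, -0.27, 0.327]
ee_rot: [0.688, 0.725, 0.006, 0.024]
ft_force: [-0.2, -1.0, 0.3]
grip_width: 0.7
grasp_force: 0.0
```

```bash
python3 - <<'E'
from h import *
im=camera("top");s=camera("side");print(get_obs()["position"])
for c in find("top",green(im),(150,150,350,270)): print("mould",rect("top",c,.032)[:3])
for c in find("side",ivory(s,7),(220,150,340,260)): print("side",rect("side",c,.012)[:3])
o=np.zeros((400,800,3),np.uint8);o[:,:400]=cv2.resize(s[80:200,230:350],(400,400));o[:,400:]=cv2.resize(im[180:280,330:430],(400,400))
cv2.imwrite("pics/j1.png",o[:,:,::-1])
for p in [(.5115,-.374,.245),(.5115,-.374,.19)]: print(proj("side",p),proj("top",p))
E
```

```text
[ 0.41941743 -0.27146609  0.3273999 ]
mould (array([0.4674, 0.3625]), array([48., 73.]), 3.4)
side (array([ 0.4324, -0.0424]), array([48., 80.]), 3.3)
side (array([ 0.5666, -0.047 ]), array([48., 84.]), 20.3)
side (array([ 0.4326, -0.1423]), array([84., 49.]), 64.2)
side (array([ 0.5658, -0.1382]), array([63., 76.]), 40.2)
[281.67416521  95.31276212] [412.46601059 204.21793377]
[281.43118542 109.96742325] [408.21313009 207.1994556 ]
```

View pics/j1.png

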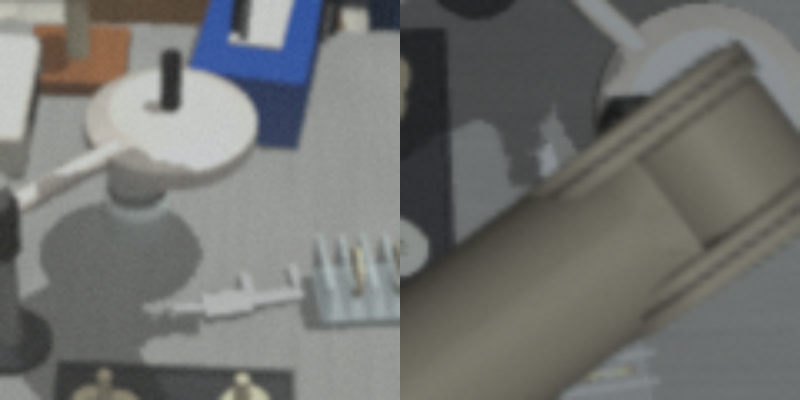

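```bash
python3 - <<'E'
from h import *
from scipy.spatial.transform import Rotation as R
o=get_obs();r=R.from_quat(o["ee_rot"]);print(o["joint_pos"],o["joint_velocities"],r.as_matrix().round(3).tolist())
for psi in (93,60,30,13):
    a=np.radians(psi/2);q=R.from_quat([np.cos(a),np.sin(a),0,0]);print(psi,((q*r.inv()).as_rotvec()/np.pi).round(4))
E
```

```text
[ 2.43560681 -0.49539321 -1.46619692  1.61297493 -0.51368125  1.53850398
  1.02583322] [-0.04639809 -0.01435008 -0.02879616 -0.00251756 -0.01694943  0.00210485
 -0.04274119] [[-0.048, 0.998, 0.043], [0.998, 0.049, -0.025], [-0.027, 0.041, -0.999]]
93 [0.008  0.0136 0.0011]
60 [ 0.0117  0.0109 -0.1821]
30 [ 0.0147  0.0078 -0.3488]
13 [ 0.0161  0.0057 -0.4432]
```

Emit:
{"method": "step_arm", "body": {"commands": [60, 0.01, 0.05, 0, 0.008, 0.0136, -0.04, 60, 0.02, 0.1, 0, 0.01, 0.012, -0.09, 60, 0.03, 0.15, 0, 0.011, 0.011, -0.14, 60, 0.04, 0.2, 0, 0.0117, 0.0109, -0.18, 60, 0.05, 0.25, 0, 0.012, 0.01, -0.23, 60, 0.05, 0.3, 0, 0.013, 0.009, -0.28, 60, 0.05, 0.35, 0, 0.0147, 0.008, -0.33, 60, 0.05, 0.35, 0, 0.0147, 0.0078, -0.349, 60, 0.05, 0.35, 0, 0.0147, 0.0078, -0.349, 60, 0.05, 0.35, 0, 0.0147, 0.0078, -0.349]}}

```text
clock: 32.55
position: [0.4515, -0.059, 0.3267]
ee_rot: [0.965, 0.261, -0.0, -0.001]
ft_force: [-0.1, 0.0, 0.1]
grip_width: 0.703
grasp_force: 0.0
```

```bash
python3 - <<'E'
from h import *
o=get_obs();print(o["position"],o["joint_pos"].round(3) if hasattr(o["joint_pos"],'round') else o["joint_pos"])
E
```

```text
[ 0.45152343 -0.05897214  0.32669889] [ 1.874 -0.498 -1.354  1.672 -0.486  1.586 -0.5  ]
```

Emit:
{"method": "step_arm", "body": {"commands": [60, 0.04, 0.02, 0, 0, 0, 0, 60, 0.08, 0.04, 0, 0, 0, 0, 60, 0.12, 0.06, 0, 0, 0, 0, 60, 0.16, 0.08, 0, 0, 0, 0, 60, 0.2, 0.1, 0, 0, 0, 0, 60, 0.24, 0.1, 0, 0, 0, 0, 60, 0.28, 0.1, 0, 0, 0, 0, 60, 0.32, 0.1, 0, 0, 0, 0, 60, 0.35, 0.1, 0, 0, 0, 0, 60, 0.35, 0.1, 0, 0, 0, 0]}}

```text
clock: 33.8
position: [0.5063, 0.0006, 0.3501]
ee_rot: [0.965, 0.26, 0.026, 0.006]
ft_force: [0.5, 0.2, -0.3]
grip_width: 0.707
grasp_force: 0.0
```

```bash
python3 - <<'E'
from h import *
o=get_obs();print(o["position"],o["joint_pos"].round(3))
E
```

```text
[0.50634209 0.00058702 0.35011067] [ 1.889 -0.499 -1.468  1.558 -0.52   1.581 -0.643]
```

```bash
cat > kin.py <<'E'
import numpy as np
from scipy.optimize import least_squares
from scipy.spatial.transform import Rotation as R
S=[([1.322,.333,-.065,1.461,.022,1.35,-.089],[.14,-.609,.231],[.994,.113,0,-.001]),
([.87631068,.35530778,-.4362714,1.26771537,.14731172,1.55173264,-.88393285],[.51071478,-.37253647,.32186777],[.994,.113,-.001,-.001]),
([.66959151,.30511564,-.62263225,1.79048914,.20012833,1.09844755,-1.03528028],[.5324818,-.11644726,.12030195],[.962,.274,-.001,-.001]),
([-.02239609,.52457519,-.93189798,1.66368693,.44860948,1.18573621,-1.00975151],[.46174919,.36554566,.10885813],[.688,.726,-.001,0]),
([2.43560681,-.49539321,-1.46619692,1.61297493,-.51368125,1.53850398,1.02583322],[.41941743,-.27146609,.3273999],[.688,.725,.006,.024]),
([1.874,-.498,-1.354,1.672,-.486,1.586,-.5],[.45152343,-.05897214,.32669889],[.965,.261,0,-.001]),
([1.889,-.499,-1.468,1.558,-.52,1.581,-.643],[.50634209,.00058702,.35011067],[.965,.26,.026,.006])]
def fk(q,p):
    h,a,b,c,e1,e2,e3,e4,off=p[:9]; s=-1
    T=R.from_rotvec([0,0,s*q[0]]);x=np.array([0,0,h])
    T=T*R.from_rotvec([0,q[1],0]);x=x+T.apply([e1,e4,0])
    T=T*R.from_rotvec([0,0,s*q[2]]);x=x+T.apply([e2,0,a])
    T=T*R.from_rotvec([0,q[3],0]);x=x+T.apply([e3,0,0])
    T=T*R.from_rotvec([0,0,s*q[4]]);x=x+T.apply([0,0,b])
    T=T*R.from_rotvec([0,q[5],0])*R.from_rotvec([0,0,s*q[6]+off]);x=x+T.apply([0,0,c])
    return x,T
def res(p):
    o=[]
    for q,x,r in S:
        X,T=fk(q,p);o+=list(X-x)+list(.3*(T*R.from_quat(r).inv()).as_rotvec())
    return np.array(o)
best=None
for off in(0,np.pi/2,-np.pi/2,np.pi):
    f=least_squares(res,[.34,.4,.4,.25,0,0,0,0,off])
    if best is None or f.cost<best.cost:best=f
p=best.x
if __name__=="__main__":
    print(best.cost,p.round(4));print(res(p).round(3).reshape(-1,6))
E
python3 kin.py
```

```text
0.00019056164082249246 [ 0.4623  0.4088  0.4919  0.5271  0.0137  0.0055 -0.0214 -0.0429  1.5705]
[[ 0.005 -0.009 -0.003 -0.     0.    -0.   ]
 [-0.001  0.003  0.001 -0.    -0.    -0.   ]
 [ 0.008  0.002 -0.001 -0.001 -0.004  0.001]
 [-0.01   0.     0.004 -0.     0.     0.   ]
 [ 0.001  0.003 -0.    -0.     0.    -0.001]
 [-0.007 -0.     0.    -0.     0.     0.   ]
 [-0.001  0.003  0.    -0.    -0.001  0.   ]]
```

```bash
cat >> kin.py <<'E'
lo=np.array([-2.6,-.5,-1.47,.16,-1.27,.06,-2.6]);hi=np.array([2.6,2.12,1.34,2.42,4.41,2.06,2.6])
def jac(q):
    J=np.zeros((6,7));x,T=fk(q,p)
    for i in range(7):
        d=np.array(q,float);d[i]+=1e-5;X,U=fk(d,p);J[:3,i]=(X-x)/1e-5;J[3:,i]=(U*T.inv()).as_rotvec()/1e-5
    return J
def run(q,wps,n=40):
    """wps: list of (pos, psi deg) absolute in the model"""
    q=np.array(q,float);x,T=fk(q,p)
    for pos,psi in wps:
        x0,T0=fk(q,p);a=np.radians(psi/2);Tg=R.from_quat([np.cos(a),np.sin(a),0,0]);rv=(Tg*T0.inv()).as_rotvec()
        for k in range(1,n+1):
            xt=x0+(np.array(pos)-x0)*k/n;Tt=R.from_rotvec(rv*k/n)*T0
            for _ in range(2):
                x,T=fk(q,p);e=np.r_[xt-x,(Tt*T.inv()).as_rotvec()];J=jac(q)
                q=np.clip(q+J.T@np.linalg.solve(J@J.T+1e-5*np.eye(6),e),lo,hi)
        x,T=fk(q,p);print(np.round(pos,3),psi,q.round(2),"err",np.linalg.norm(x-pos).round(3))
    return q
E
python3 - <<'E'
from kin import *
print("history")
run(S[3][0],[((.467,.365,.1),93),((.467,.365,.24),93),((.467,-.025,.248),93),((.43,.139,.248),93),((.43,.139,.022),93),((.43,.139,.13),93),((.563,-.14,.13),93),((.52,.147,.13),93),((.563,-.04,.13),93),((.505,.247,.13),93),((.435,-.14,.13),93),((.415,.25,.13),93),((.433,-.04,.13),93),((.433,-.04,.306),93),((.433,.2,.306),93),((.42,-.27,.32),93)])
q0=S[6][0]
for name,w in {"back":[((.433,.2,.306),93)],"out y+":[((.45,.3,.3),30),((.6,.3,.2),30),((.7,0,.2),30)],"low":[((.45,.0,.2),30),((.45,0,.1),30),((.45,.3,.1),30),((.6,0,.2),30)],"right":[((.4,-.4,.3),30),((.3,-.5,.3),0),((.1,-.6,.3),0),((.5,-.37,.32),0)]}.items():
    print(name);run(q0,w)
E
```

```text
history
[0.467 0.365 0.1  ] 93 [-0.03  0.56 -0.91  1.65  0.47  1.17 -1.  ] err 0.0
[0.467 0.365 0.24 ] 93 [ 0.    0.44 -0.98  1.48  0.37  1.41 -0.93] err 0.0
[ 0.467 -0.025  0.248] 93 [ 0.87  0.01 -0.9   1.8   0.01  1.33  0.02] err 0.0
[0.43  0.139 0.248] 93 [ 0.71 -0.03 -1.07  1.83 -0.03  1.33 -0.31] err 0.0
[0.43  0.139 0.022] 93 [ 0.47  0.34 -0.95  2.08  0.35  0.89 -0.63] err 0.0
[0.43  0.139 0.13 ] 93 [ 0.62  0.14 -1.07  1.98  0.14  1.09 -0.45] err 0.0
[ 0.563 -0.14   0.13 ] 93 [ 0.82  0.44 -0.8   1.67  0.33  1.18 -0.02] err 0.0
[0.52  0.147 0.13 ] 93 [ 0.43  0.38 -0.92  1.77  0.33  1.16 -0.54] err 0.0
[ 0.563 -0.04   0.13 ] 93 [ 0.69  0.41 -0.85  1.71  0.33  1.17 -0.19] err 0.0
[0.505 0.247 0.13 ] 93 [ 0.22  0.44 -0.92  1.71  0.37  1.18 -0.75] err 0.0
[ 0.435 -0.14   0.13 ] 93 [ 1.04  0.1  -0.85  1.99  0.08  1.09  0.21] err 0.0
[0.415 0.25  0.13 ] 93 [ 0.35  0.27 -1.08  1.9   0.27  1.12 -0.78] err 0.0
[ 0.433 -0.04   0.13 ] 93 [ 0.95  0.05 -0.96  2.04  0.04  1.08  0.03] err 0.0
[ 0.433 -0.04   0.306] 93 [ 1.   -0.14 -0.91  1.78 -0.11  1.45  0.17] err 0.0
[0.433 0.2   0.306] 93 [
[... 319 characters left out ...]
-1.1   1.28  0.66  1.49 -1.94] err 0.0
[0.7 0.  0.2] 30 [ 0.53  0.8  -1.07  1.17  0.68  1.52 -1.46] err 0.0
low
[0.45 0.   0.2 ] 30 [ 1.8  -0.5  -1.47  1.88 -0.53  1.33 -0.61] err 0.021
[0.45 0.   0.1 ] 30 [ 1.93 -0.5  -1.47  2.02 -0.61  1.14 -0.54] err 0.11
[0.45 0.3  0.1 ] 30 [ 1.6  -0.5  -1.47  1.86 -0.68  1.18 -1.1 ] err 0.245
[0.6 0.  0.2] 30 [ 2.07 -0.5  -1.47  1.7  -0.66  1.41 -0.5 ] err 0.133
right
[ 0.4 -0.4  0.3] 30 [ 2.6  -0.5  -1.47  1.46 -0.64  1.61  0.22] err 0.153
[ 0.3 -0.5  0.3] 0 [ 2.6  -0.5  -1.47  1.5  -0.59  1.58 -0.06] err 0.24
[ 0.1 -0.6  0.3] 0 [ 2.15  0.63 -1.3   1.31  0.61  1.63 -0.61] err 0.0
[ 0.5  -0.37  0.32] 0 [ 1.32  0.62 -1.22  1.23  0.57  1.66 -1.35] err 0.0
```

```bash
cat > plan.py <<'E'
from kin import *
def follow(q0,q1,n=40):
    q=np.array(q0,float);q0=q.copy();q1=np.array(q1);J1=[]
    for k in range(1,n+1):
        xt,Tt=fk(q0+(q1-q0)*k/n,p)
        for _ in range(2):
            x,T=fk(q,p);e=np.r_[xt-x,(Tt*T.inv()).as_rotvec()];J=jac(q)
            q=np.clip(q+J.T@np.linalg.solve(J@J.T+1e-4*np.eye(6),e),lo,hi)
        if k%(n//10)==0:
            x0,T0=fk(q0,p);print(k,q.round(2),"want",(q0+(q1-q0)*k/n).round(2)[:3],"tcp",xt.round(3),"cmd",((xt-x0)/.6).round(3),((Tt*T0.inv()).as_rotvec()/np.pi).round(3),"err",np.linalg.norm(e).round(3))
    return q
E
python3 - <<'E'
from plan import *
q0=S[6][0]
follow(q0,[2.0,.3,-1.2,1.3,0,1.54,-.3])
print()
follow(q0,[1.2,.3,-.8,1.4,.1,1.5,-.5])
E
```

```text
4 [ 1.91 -0.44 -1.43  1.53 -0.49  1.59 -0.59] want [ 1.9  -0.42 -1.44] tcp [ 0.511 -0.033  0.38 ] cmd [ 0.01  -0.062  0.049] [ 0.003 -0.013  0.002] err 0.0
8 [ 1.94 -0.39 -1.39  1.51 -0.47  1.59 -0.53] want [ 1.91 -0.34 -1.41] tcp [ 0.514 -0.074  0.406] cmd [ 0.014 -0.13   0.093] [ 0.006 -0.025  0.003] err 0.0
12 [ 1.98 -0.33 -1.37  1.48 -0.44  1.59 -0.47] want [ 1.92 -0.26 -1.39] tcp [ 0.512 -0.117  0.428] cmd [ 0.011 -0.202  0.13 ] [ 0.008 -0.037  0.002] err 0.0
16 [ 2.04 -0.27 -1.37  1.45 -0.41  1.59 -0.42] want [ 1.93 -0.18 -1.36] tcp [ 0.507 -0.163  0.446] cmd [ 0.002 -0.279  0.16 ] [ 0.01  -0.047  0.   ] err 0.0
20 [ 2.13 -0.19 -1.41  1.43 -0.37  1.59 -0.38] want [ 1.94 -0.1  -1.33] tcp [ 0.497 -0.211  0.46 ] cmd [-0.014 -0.359  0.183] [ 0.012 -0.057 -0.003] err 0.0
24 [ 2.28 -0.1  -1.47  1.4  -0.3   1.58 -0.35] want [ 1.96 -0.02 -1.31] tcp [ 0.484 -0.26   0.468] cmd [-0.037 -0.44   0.197] [ 0.014 -0.066 -0.007] err 0.133
28 [ 2.37  0.07 -1.47  1.42 -0.15  1.56 -0.37] want [ 1.97  0.06 -1.28] tcp [ 0.466 -0.31   0.471] cmd [-0.066 -0.523  0.202] [ 0.015 -0.073 -0.012] err 0.352
[... 1346 characters left out ...]
 0.434] cmd [ 0.009 -0.294  0.139] [ 0.015 -0.045  0.028] err 0.172
28 [ 2.38 -0.33 -1.47  1.45 -0.51  1.62 -0.16] want [ 1.41  0.06 -1.  ] tcp [ 0.51  -0.206  0.418] cmd [ 0.008 -0.35   0.113] [ 0.019 -0.041  0.03 ] err 0.277
32 [ 2.6  -0.5  -1.47  1.39 -0.73  1.71  0.05] want [ 1.34  0.14 -0.93] tcp [ 0.509 -0.238  0.394] cmd [ 0.005 -0.403  0.073] [ 0.022 -0.033  0.033] err 0.076
36 [ 2.6  -0.5  -1.47  1.38 -0.77  1.72  0.14] want [ 1.27  0.22 -0.87] tcp [ 0.506 -0.268  0.363] cmd [ 0.    -0.454  0.021] [ 0.024 -0.022  0.036] err 0.182
40 [ 2.6  -0.5  -1.47  1.38 -0.79  1.72  0.21] want [ 1.2  0.3 -0.8] tcp [ 0.501 -0.296  0.325] cmd [-0.007 -0.5   -0.042] [ 0.026 -0.008  0.04 ] err 0.287
```

```bash
cat > s.py <<'E'
from plan import *
def sim(q0,vs,n=16):
    q=np.array(q0,float);m=0;a=q.copy();lim=9;zmin=9
    for b in vs:
        for k in range(1,n+1):
            xt,Tt=fk(a+(b-a)*k/n,p);zmin=min(zmin,xt[2])
            for _ in range(2):
                x,T=fk(q,p);e=np.r_[xt-x,(Tt*T.inv()).as_rotvec()];J=jac(q)
                q=np.clip(q+J.T@np.linalg.solve(J@J.T+1e-4*np.eye(6),e),lo,hi)
            m=max(m,np.linalg.norm(e))
            if not(k==1 and b is vs[0]): lim=min(lim,min((q-lo)[:4].min(),(hi-q)[:4].min()) if k>2 else 9)
        a=b
    return q,m,lim,zmin
if __name__=="__main__":
    rng=np.random.default_rng(0);q0=np.array(S[6][0]);out=[]
    import time;t=time.time()
    while time.time()-t<240:
        d=np.array([rng.uniform(.6,2.2),rng.uniform(.3,.8),rng.uniform(-1.4,-.2),rng.uniform(.7,1.6),rng.uniform(-.5,.5),0,rng.uniform(-1.5,.5)]);d[5]=min(2,np.pi-d[1]-d[3]+rng.uniform(-.5,.2))
        v=q0+(d-q0)*rng.uniform(.3,.6)+rng.uniform(-1,1,7)*[.5,.3,.4,.5,.6,.4,.6];v=np.clip(v,lo+.05,hi-.05)
        q,m,l,z=sim(q0,[v,d])
        if m<.02 and q[1]>.15 and z>.3: out.append((l,m,z,q,v,d))
    out.sort(key=lambda o:-o[0]);print(len(out))
    for o in out[:5]:print([np.round(a,2).tolist() for a in o])
E
python3 s.py
```

```text
1420
[0.17, 0.0, 0.4, [0.86, 0.83, -0.88, 0.89, -0.2, 1.66, -0.22], [1.18, 0.45, -0.57, 0.81, -0.92, 1.96, -0.31], [0.74, 0.73, -0.55, 0.92, -0.44, 1.68, -0.11]]
[0.15, 0.0, 0.38, [2.16, 0.47, -0.53, 0.79, -0.25, 1.81, -0.82], [2.31, 0.29, -0.57, 1.21, -0.52, 1.46, -0.42], [2.17, 0.47, -0.55, 0.79, -0.24, 1.81, -0.82]]
[0.15, 0.01, 0.36, [2.0, 0.59, -0.51, 0.89, 0.33, 1.81, -0.12], [2.41, 0.28, -0.52, 1.09, 0.1, 1.4, 0.23], [1.94, 0.56, -0.38, 0.91, 0.26, 1.8, -0.09]]
[0.15, 0.0, 0.37, [1.67, 0.48, -0.7, 1.3, -0.35, 1.28, 0.38], [2.08, 0.18, -0.67, 1.71, -0.91, 1.28, 0.28], [1.52, 0.41, -0.47, 1.32, -0.48, 1.3, 0.45]]
[0.15, 0.0, 0.33, [1.43, 0.76, -0.54, 0.8, 0.23, 1.27, -0.71], [1.91, 0.34, -0.57, 0.98, -0.67, 1.64, -0.81], [1.34, 0.71, -0.32, 0.82, 0.04, 1.25, -0.64]]
```

```bash
python3 - <<'E'
from s import *
q0=np.array(S[6][0])
for v,d in(([2.08,.18,-.67,1.71,-.91,1.28,.28],[1.52,.41,-.47,1.32,-.48,1.3,.45]),([1.91,.34,-.57,.98,-.67,1.64,-.81],[1.34,.71,-.32,.82,.04,1.25,-.64])):
    v=np.array(v);d=np.array(d)
    for a,b in((q0,v),(v,d)):
        x0,T0=fk(a,p)
        for k in range(1,11):
            x,T=fk(a+(b-a)*k/10,p);print(((x-x0)/.6).round(3).tolist(),((T*T0.inv()).as_rotvec()/np.pi).round(3).tolist(),x.round(2))
        print()
    q=q0
    for f in(.5,1): q,m,l,z=sim(q0,[q0+(v-q0)*f]);print(q.round(2),m)
E
```

```text
[0.034, -0.056, 0.042] [0.023, -0.029, -0.002] [ 0.53 -0.03  0.38]
[0.062, -0.122, 0.083] [0.042, -0.06, -0.005] [ 0.54 -0.07  0.4 ]
[0.081, -0.197, 0.121] [0.058, -0.091, -0.01] [ 0.55 -0.11  0.42]
[0.091, -0.281, 0.155] [0.07, -0.123, -0.017] [ 0.56 -0.16  0.44]
[0.09, -0.373, 0.182] [0.078, -0.155, -0.027] [ 0.56 -0.22  0.46]
[0.077, -0.471, 0.202] [0.082, -0.186, -0.038] [ 0.55 -0.28  0.47]
[0.052, -0.574, 0.212] [0.083, -0.216, -0.052] [ 0.54 -0.34  0.48]
[0.014, -0.677, 0.211] [0.081, -0.243, -0.069] [ 0.51 -0.4   0.48]
[-0.038, -0.78, 0.198] [0.075, -0.268, -0.087] [ 0.48 -0.46  0.47]
[-0.101, -0.879, 0.171] [0.066, -0.29, -0.108] [ 0.44 -0.52  0.45]

[0.012, 0.002, -0.009] [-0.012, 0.008, 0.017] [ 0.45 -0.52  0.45]
[0.024, 0.003, -0.018] [-0.024, 0.017, 0.035] [ 0.46 -0.52  0.44]
[0.036, 0.002, -0.029] [-0.036, 0.025, 0.051] [ 0.47 -0.52  0.44]
[0.048, 0.0, -0.041] [-0.048, 0.033, 0.068] [ 0.47 -0.52  0.43]
[0.061, -0.003, -0.053] [-0.06, 0.042, 0.085] [ 0.48 -0.53  0.42]
[0.073, -0.007, -0.066] [-0.072, 0.05, 0.101] [ 0.49 -0.53  0.41]
[0.087, -0.011, -0.08] [-0.085, 0.059, 
[... 1125 characters left out ...]
7, 0.032, -0.002] [ 0.38 -0.66  0.6 ]
[-0.0, -0.15, -0.178] [-0.027, 0.05, -0.002] [ 0.38 -0.69  0.56]
[0.001, -0.196, -0.238] [-0.038, 0.068, 0.0] [ 0.38 -0.72  0.52]
[0.003, -0.241, -0.298] [-0.05, 0.087, 0.003] [ 0.38 -0.74  0.49]
[0.007, -0.285, -0.355] [-0.063, 0.106, 0.008] [ 0.38 -0.77  0.45]
[0.011, -0.326, -0.411] [-0.078, 0.126, 0.014] [ 0.39 -0.79  0.42]
[0.017, -0.366, -0.464] [-0.093, 0.146, 0.022] [ 0.39 -0.82  0.39]
[0.026, -0.405, -0.513] [-0.11, 0.166, 0.031] [ 0.4  -0.84  0.36]
[0.037, -0.442, -0.558] [-0.129, 0.186, 0.042] [ 0.4  -0.86  0.33]

[ 2.03 -0.08 -1.13  1.26 -0.6   1.62 -0.72] 0.0008265255542675575
[ 2.06  0.42 -0.87  0.95 -0.5   1.6  -0.88] 0.0033823250168277144
```

Execute the first recovery path's first five rows, each given two rows' time.

Emit:
{"method": "step_arm", "body": {"commands": [60, 0.017, -0.028, 0.021, 0.012, -0.015, -0.001, 60, 0.034, -0.056, 0.042, 0.023, -0.029, -0.002, 60, 0.048, -0.089, 0.063, 0.033, -0.045, -0.004, 60, 0.062, -0.122, 0.083, 0.042, -0.06, -0.005, 60, 0.072, -0.16, 0.102, 0.05, -0.076, -0.008, 60, 0.081, -0.197, 0.121, 0.058, -0.091, -0.01, 60, 0.086, -0.239, 0.138, 0.064, -0.107, -0.014, 60, 0.091, -0.281, 0.155, 0.07, -0.123, -0.017, 60, 0.09, -0.327, 0.17, 0.074, -0.139, -0.022, 60, 0.09, -0.373, 0.182, 0.078, -0.155, -0.027]}}

```text
clock: 35.05
position: [0.5596, -0.2255, 0.4607]
ee_rot: [0.933, 0.204, 0.291, -0.046]
ft_force: [0.4, 0.5, -0.5]
grip_width: 0.701
grasp_force: 0.0
```

```bash
python3 - <<'E'
from h import *
o=get_obs();print(o["position"],o["ee_rot"].round(3),o["joint_pos"].round(3))
E
```

```text
[ 0.55962023 -0.22548384  0.46066316] [ 0.933  0.204  0.291 -0.046] [ 2.531 -0.435 -1.462  1.464 -1.024  1.586 -0.173]
```

```bash
cat > id.py <<'E'
from kin import *
S.append(([2.531,-.435,-1.462,1.464,-1.024,1.586,-.173],[.5596,-.2255,.4607],[.933,.204,.291,-.046]))
f=least_squares(res,p);p[:]=f.x
def sim2(q,wps,W=np.ones(7),g=0,qn=None,lam=1e-5,n=40):
    q=np.array(q,float);Wi=np.diag(1/np.array(W,float))
    for pos,psi in wps:
        x0,T0=fk(q,p);a=np.radians(psi/2);Tg=R.from_quat([np.cos(a),np.sin(a),0,0]);rv=(Tg*T0.inv()).as_rotvec()
        for k in range(1,n+1):
            xt=x0+(np.array(pos)-x0)*k/n;Tt=R.from_rotvec(rv*k/n)*T0
            x,T=fk(q,p);e=np.r_[xt-x,(Tt*T.inv()).as_rotvec()];J=jac(q)
            P=Wi@J.T@np.linalg.inv(J@Wi@J.T+lam*np.eye(6));d=P@e
            if g: d+=(np.eye(7)-P@J)@(g*(qn-q))
            q=np.clip(q+d,lo,hi)
    return q
A=[((.14,-.609,.35),13),((.447,-.16,.351),13),((.478,-.117,.35),13),((.478,-.117,.205),13),((.45,-.22,.205),13),((.465,-.31,.205),13),((.511,-.373,.205),13),((.511,-.373,.322),13)]
B=[((.528,-.116,.32),32),((.528,-.116,.012),32),((.532,-.116,.12),32)]
C=[((.5,.1,.15),62),((.462,.365,.15),93),((.462,.365,.109),93)]
def full(**k):
    q=sim2(S[0][0],A,**k);r=[q];q=sim2(q,B,**k);r.append(q);q=sim2(q,C,**k);r.append(q);return r
if __name__=="__main__":
    print("real",[np.round(S[i][0],2).tolist() for i in(1,2,3)])
    mid=(lo+hi)/2
    for k in({},dict(W=[2,2,1,1,.5,.5,.5]),dict(W=[.5,.5,1,1,2,2,2]),dict(g=.01,qn=mid),dict(g=.01,qn=np.array(S[0][0]))):
        print({a:np.round(b,2).tolist() for a,b in k.items()});print([x.round(2).tolist() for x in full(**k)])
E
python3 id.py
```

```text
real [[0.88, 0.36, -0.44, 1.27, 0.15, 1.55, -0.88], [0.67, 0.31, -0.62, 1.79, 0.2, 1.1, -1.04], [-0.02, 0.52, -0.93, 1.66, 0.45, 1.19, -1.01]]
{}
[[0.88, 0.35, -0.44, 1.27, 0.15, 1.55, -0.88], [0.69, 0.3, -0.63, 1.8, 0.2, 1.11, -1.02], [-0.02, 0.53, -0.91, 1.66, 0.45, 1.18, -0.99]]
{'W': [2.0, 2.0, 1.0, 1.0, 0.5, 0.5, 0.5]}
[[0.98, 0.39, -0.58, 1.26, 0.21, 1.56, -0.91], [0.84, 0.36, -0.82, 1.78, 0.29, 1.13, -1.08], [0.11, 0.67, -1.13, 1.64, 0.63, 1.25, -1.1]]
{'W': [0.5, 0.5, 1.0, 1.0, 2.0, 2.0, 2.0]}
[[0.8, 0.33, -0.32, 1.28, 0.1, 1.54, -0.85], [0.54, 0.26, -0.46, 1.82, 0.13, 1.09, -0.98], [-0.21, 0.43, -0.65, 1.68, 0.28, 1.13, -0.89]]
{'g': 0.01, 'qn': [0.0, 0.81, -0.06, 1.29, 1.57, 1.06, 0.0]}
[[0.49, 0.28, 0.09, 1.33, -0.02, 1.53, -0.77], [0.28, 0.21, -0.16, 1.85, 0.04, 1.08, -0.91], [-0.25, 0.41, -0.6, 1.68, 0.25, 1.12, -0.87]]
{'g': 0.01, 'qn': [1.32, 0.33, -0.06, 1.46, 0.02, 1.35, -0.09]}
[[0.8, 0.33, -0.32, 1.28, 0.1, 1.54, -0.85], [0.58, 0.27, -0.5, 1.81, 0.14, 1.1, -0.99], [-0.12, 0.47, -0.76, 1.67, 0.35, 1.15, -0.93]]
```

```bash
cat > t.py <<'E'
from id import *
rows=np.array([.017,-.028,.021,.012,-.015,-.001,.034,-.056,.042,.023,-.029,-.002,.048,-.089,.063,.033,-.045,-.004,.062,-.122,.083,.042,-.06,-.005,.072,-.16,.102,.05,-.076,-.008,.081,-.197,.121,.058,-.091,-.01,.086,-.239,.138,.064,-.107,-.014,.091,-.281,.155,.07,-.123,-.017,.09,-.327,.17,.074,-.139,-.022,.09,-.373,.182,.078,-.155,-.027]).reshape(10,6)
def step(q,e,lam,lock):
    act=np.ones(7,bool)
    for _ in range(4):
        J=jac(q)[:,act];d=np.zeros(7);d[act]=J.T@np.linalg.solve(J@J.T+lam*np.eye(6),e)
        bad=act&((q+d>hi)|(q+d<lo))
        if not lock or not bad.any():break
        act&=~bad
    return np.clip(q+d,lo,hi)
def simrows(q,rows,lam=1e-5,lock=False,n=10,tr=False):
    q=np.array(q,float);x0,T0=fk(q,p);prev=np.zeros(6)
    for r in rows:
        for k in range(1,n+1):
            c=prev+(r-prev)*k/n;x,T=fk(q,p);Tt=R.from_rotvec(np.pi*c[3:])*T0
            q=step(q,np.r_[x0+.6*c[:3]-x,(Tt*T.inv()).as_rotvec()],lam,lock)
        prev=r
        if tr:print(q.round(2))
    return q
if __name__=="__main__":
    for lam in(1e-6,1e-3,1e-2,.05):
        for lock in(0,1):
            print(lam,lock,simrows(S[6][0],rows,lam,lock).round(2))
    print(res(p).reshape(-1,6).round(3)[:,:3].tolist())
E
python3 t.py
```

```text
1e-06 0 [ 2.53 -0.39 -1.47  1.46 -0.98  1.56 -0.19]
1e-06 1 [ 2.54 -0.43 -1.47  1.46 -1.02  1.59 -0.17]
0.001 0 [ 2.53 -0.39 -1.47  1.46 -0.97  1.56 -0.19]
0.001 1 [ 2.54 -0.43 -1.47  1.46 -1.02  1.59 -0.17]
0.01 0 [ 2.5  -0.36 -1.47  1.47 -0.94  1.54 -0.2 ]
0.01 1 [ 2.52 -0.41 -1.47  1.47 -0.99  1.57 -0.18]
0.05 0 [ 2.32 -0.2  -1.47  1.51 -0.75  1.42 -0.31]
0.05 1 [ 2.32 -0.23 -1.47  1.51 -0.78  1.44 -0.29]
[[0.005, -0.011, -0.004], [0.002, 0.002, 0.0], [0.007, 0.004, -0.0], [-0.011, 0.005, 0.005], [-0.002, 0.004, -0.001], [-0.001, -0.001, 0.0], [-0.005, 0.002, -0.001], [-0.002, 0.007, -0.001]]
```

```bash
cat > s2.py <<'E'
from t import *
import time
def path(a,b,m):
    x0,T0=fk(a,p);o=[]
    for k in range(1,m+1):
        x,T=fk(a+(b-a)*k/m,p);o.append(np.r_[(x-x0)/.6,(T*T0.inv()).as_rotvec()/np.pi])
    return np.array(o)
def ok(rows):
    d=np.diff(np.vstack([np.zeros(6),rows]),axis=0);return np.abs(rows).max()<.99 and (np.linalg.norm(d[:,:3],axis=1)*.6).max()<.055 and (np.linalg.norm(d[:,3:],axis=1)).max()<.05
if __name__=="__main__":
    q0=np.array(S[7][0]);rng=np.random.default_rng(1);out=[];t=time.time();n=0
    while time.time()-t<400:
        n+=1
        d=np.array([rng.uniform(.4,2.3),rng.uniform(.1,1),rng.uniform(-1.4,.2),rng.uniform(.5,1.8),rng.uniform(-1,1),rng.uniform(.8,2),rng.uniform(-1.5,1.5)])
        r=path(q0,d,10)
        if not ok(r) or fk(d,p)[0][2]<.33: continue
        q=simrows(q0,r,1e-6,1,n=3)
        x,T=fk(q,p);e=np.linalg.norm(x-fk(d,p)[0])
        s=min(q[1]+.5,q[2]+1.47,2.6-q[0])
        if e<.02: out.append((s,q,d,r))
    out.sort(key=lambda o:-o[0]);print(n,len(out))
    for o in out[:6]:print(round(o[0],2),o[1].round(2),o[2].round(2),fk(o[2],p)[0].round(2))
    np.save("r.npy",out[0][3]);print(simrows(q0,out[0][3],1e-6,1,n=10));print(out[0][3].round(3).tolist())
E
python3 s2.py
```

```text
179320 3439
0.84 [ 1.35  0.34 -0.37  1.05 -0.48  2.04 -0.29] [ 1.75  0.59 -1.19  0.97 -0.1   1.99 -0.54] [ 0.34 -0.4   0.5 ]
0.58 [-0.27  0.08  1.2   1.23 -0.56  1.85  0.1 ] [ 1.04  0.16 -0.32  1.09 -0.41  1.79 -0.05] [ 0.47 -0.31  0.55]
0.48 [ 2.06  0.53 -0.99  1.48 -0.61  1.67 -0.24] [ 1.38  0.28 -0.06  1.58 -0.93  1.84 -0.01] [ 0.33 -0.39  0.39]
0.47 [ 2.1   0.64 -1.    1.42 -0.29  1.96 -1.05] [ 2.16  0.72 -1.13  1.4  -0.22  1.95 -1.13] [ 0.19 -0.38  0.33]
0.47 [ 2.08  0.31 -1.    1.43 -0.57  1.59  0.79] [ 1.22  0.1   0.05  1.54 -0.81  1.69  0.94] [ 0.34 -0.42  0.44]
0.47 [ 2.09  0.51 -1.    1.57 -0.54  1.61  0.14] [ 1.4   0.26 -0.1   1.67 -0.85  1.76  0.36] [ 0.32 -0.38  0.34]
[ 0.28152421  0.12229154 -0.22592739  0.95400634 -0.39466761  1.83319991
 -1.20634973]
[[-0.042, 0.021, 0.067, 0.003, -0.001, 0.015], [-0.09, 0.026, 0.123, 0.007, -0.001, 0.027], [-0.14, 0.017, 0.167, 0.012, -0.0, 0.036], [-0.19, -0.006, 0.197, 0.019, 0.002, 0.043], [-0.237, -0.041, 0.212, 0.028, 0.007, 0.047], [-0.279, -0.085, 0.212, 0.038, 0.014, 0.049], [-0.314, -0.136, 0.197, 0.051, 0.024, 0.049], [-0.34, -0.191, 0.166, 0.065, 0.036, 0.048], [-0.358, -0.246, 0.121, 0.081, 0.053, 0.046], [-0.368, -0.298, 0.062, 0.097, 0.073, 0.044]]
```

```bash
sed -i 's/    np.save.*/    import pickle;pickle.dump(out[:150],open("o.pkl","wb"))/' s2.py; sed -i 's/<400/<240/' s2.py; python3 s2.py >/dev/null; python3 - <<'E'
from s2 import *
import pickle
out=pickle.load(open("o.pkl","rb"));q0=np.array(S[7][0]);rng=np.random.default_rng(5);L=[]
for s,_,d,r in out[:80]:
    Q=[simrows(q0+rng.normal(0,.004,7)*(i>0),r,1e-6,1,n=[10,20,5][i]) for i in range(3)]
    m=min(min(q[1]+.5,q[2]+1.47,2.6-q[0]) for q in Q);L.append((m,np.ptp(Q,axis=0).max(),Q[0],r,d))
L.sort(key=lambda l:-l[0]+.3*l[1])
for l in L[:4]:print(round(l[0],2),round(l[1],3),l[2].round(2),fk(l[4],p)[0].round(2))
r=L[0][3];simrows(q0,r,1e-6,1,tr=True);print(r.round(3).tolist(),[ (S[7][1]+.6*a[:3]).round(2).tolist() for a in r])
E
```

```text
0.48 0.037 [ 2.1   0.64 -0.99  1.42 -0.3   1.96 -1.05] [ 0.19 -0.38  0.33]
0.47 0.014 [ 2.09  0.51 -1.    1.57 -0.55  1.61  0.14] [ 0.32 -0.38  0.34]
0.46 0.01 [ 1.92  0.56 -1.    1.45 -0.46  1.66 -0.88] [ 0.36 -0.37  0.35]
0.46 0.008 [ 2.    0.46 -1.01  1.64 -0.7   1.77  0.6 ] [ 0.34 -0.28  0.39]
[ 2.52 -0.38 -1.4   1.46 -1.01  1.67 -0.24]
[ 2.56 -0.33 -1.36  1.45 -1.    1.75 -0.29]
[ 2.6  -0.19 -1.42  1.44 -0.88  1.77 -0.39]
[ 2.37  0.17 -1.46  1.44 -0.56  1.65 -0.64]
[ 2.39  0.19 -1.39  1.43 -0.58  1.75 -0.68]
[ 2.33  0.28 -1.3   1.43 -0.52  1.8  -0.76]
[ 2.27  0.37 -1.23  1.42 -0.46  1.84 -0.84]
[ 2.21  0.46 -1.15  1.42 -0.41  1.88 -0.91]
[ 2.15  0.55 -1.07  1.42 -0.35  1.93 -0.98]
[ 2.1   0.64 -0.99  1.42 -0.3   1.96 -1.05]
[[-0.071, -0.02, 0.045, 0.027, 0.001, -0.019], [-0.143, -0.047, 0.075, 0.057, 0.005, -0.039], [-0.217, -0.078, 0.089, 0.089, 0.012, -0.058], [-0.288, -0.112, 0.086, 0.122, 0.023, -0.076], [-0.357, -0.147, 0.068, 0.157, 0.037, -0.094], [-0.421, -0.181, 0.036, 0.192, 0.055, -0.111], [-0.479, -0.212, -0.01, 0.228, 0.078, -0.126], [-0.532, -0.239, -0.067, 0.263, 0.105, -0.14], [-0.578, -0.259, -0.134, 0.297, 0.137, -0.152], [-0.619, -0.271, -0.209, 0.329, 0.174, -0.162]] [[0.52, -0.24, 0.49], [0.47, -0.25, 0.51], [0.43, -0.27, 0.51], [0.39, -0.29, 0.51], [0.35, -0.31, 0.5], [0.31, -0.33, 0.48], [0.27, -0.35, 0.45], [0.24, -0.37, 0.42], [0.21, -0.38, 0.38], [0.19, -0.39, 0.34]]
```

```bash
python3 - <<'E'
from s2 import *
import pickle
out=pickle.load(open("o.pkl","rb"));q0=np.array(S[7][0])
c=[o for o in out if np.linalg.norm(fk(o[2],p)[0]-[.36,-.37,.35])<.012 and abs(o[1][0]-1.92)<.02]
r=c[0][3];q=simrows(q0,r,1e-6,1,tr=True);print(r.round(3).tolist(),[ (S[7][1]+.6*a[:3]).round(2).tolist() for a in r])
for psi in(-60,-30,0,13,30,60):
    a=sim2(q,[((.4,-.37,.35),psi),((.511,-.374,.32),psi)]);b=sim2(a,[((.511,-.374,.205),psi)]);c2=sim2(b,[((.465,-.31,.205),psi),((.45,-.22,.205),psi),((.478,-.117,.205),psi),((.499,-.093,.205),psi),((.499,-.093,.32),psi)])
    print(psi,a.round(2),b.round(2),c2.round(2))
E
```

```text
[ 2.43 -0.38 -1.32  1.47 -1.03  1.63 -0.21]
[ 2.38 -0.35 -1.21  1.48 -1.05  1.68 -0.23]
[ 2.39 -0.3  -1.17  1.48 -1.06  1.73 -0.25]
[ 2.44 -0.21 -1.21  1.48 -1.03  1.76 -0.29]
[ 2.46 -0.02 -1.33  1.47 -0.89  1.7  -0.39]
[ 2.33  0.17 -1.3   1.46 -0.74  1.65 -0.52]
[ 2.21  0.29 -1.22  1.46 -0.65  1.64 -0.61]
[ 2.1   0.39 -1.15  1.46 -0.58  1.64 -0.7 ]
[ 2.01  0.48 -1.08  1.46 -0.52  1.65 -0.79]
[ 1.92  0.56 -1.    1.45 -0.46  1.66 -0.88]
[[-0.054, -0.006, 0.069, 0.013, -0.015, -0.01], [-0.109, -0.023, 0.117, 0.031, -0.028, -0.021], [-0.163, -0.05, 0.144, 0.056, -0.036, -0.032], [-0.21, -0.083, 0.149, 0.084, -0.039, -0.043], [-0.25, -0.122, 0.132, 0.116, -0.036, -0.055], [-0.28, -0.16, 0.096, 0.15, -0.026, -0.066], [-0.301, -0.195, 0.043, 0.184, -0.01, -0.079], [-0.316, -0.223, -0.024, 0.218, 0.014, -0.091], [-0.325, -0.243, -0.101, 0.249, 0.044, -0.105], [-0.333, -0.253, -0.184, 0.276, 0.08, -0.12]] [[0.53, -0.23, 0.5], [0.49, -0.24, 0.53], [0.46, -0.26, 0.55], [0.43, -0.28, 0.55], [0.41, -0.3, 0.54], [0.39, -0.32, 0.52], [0.38, -0.34, 0.49], [0.37, -0.36, 0.45], [0.36, -0.37, 0.4], [0.36, -0.38, 0.35]]
-60 [ 1.14  0.47 -0.85  1.23  0.35  1.59 -2.26] [ 1.17  0.52 -0.84  1.42  0.38  1.37 -2.29] [ 1.02  0.13 -0.98  1.58  0.11  1.49 -2.59]
-30 [ 1.15  0.48 -0.87  1.23  0.36  1.59 -1.75] [ 1.18  0.52 -0.86  1.42  0.4   1.38 -1.78] [ 1.12  0.17 -1.12  1.57  0.15  1.49 -2.09]
0 [ 1.18  0.49 -0.91  1.23  0.38  1.6  -1.23] [ 1.21  0.54 -0.9   1.42  0.42  1.38 -1.27] [ 1.15  0.19 -1.16  1.57  0.17  1.5  -1.58]
13 [ 1.19  0.5  -0.94  1.22  0.4   1.6  -1.02] [ 1.22  0.55 -0.92  1.42  0.44  1.39 -1.05] [ 1.17  0.2  -1.19  1.57  0.18  1.5  -1.36]
30 [ 1.2   0.52 -0.97  1.22  0.42  1.61 -0.73] [ 1.24  0.57 -0.95  1.41  0.46  1.4  -0.77] [ 1.2   0.22 -1.22  1.57  0.2   1.5  -1.08]
60 [ 1.24  0.55 -1.05  1.21  0.47  1.62 -0.23] [ 1.27  0.61 -1.03  1.41  0.52  1.41 -0.27] [ 1.24  0.26 -1.3   1.56  0.25  1.51 -0.59]
```

Emit:
{"method": "step_arm", "body": {"commands": [60, -0.054, -0.006, 0.069, 0.013, -0.015, -0.01, 60, -0.109, -0.023, 0.117, 0.031, -0.028, -0.021, 60, -0.163, -0.05, 0.144, 0.056, -0.036, -0.032, 60, -0.21, -0.083, 0.149, 0.084, -0.039, -0.043, 60, -0.25, -0.122, 0.132, 0.116, -0.036, -0.055, 60, -0.28, -0.16, 0.096, 0.15, -0.026, -0.066, 60, -0.301, -0.195, 0.043, 0.184, -0.01, -0.079, 60, -0.316, -0.223, -0.024, 0.218, 0.014, -0.091, 60, -0.325, -0.243, -0.101, 0.249, 0.044, -0.105, 60, -0.333, -0.253, -0.184, 0.276, 0.08, -0.12]}}

```text
clock: 36.3
position: [0.3594, -0.3772, 0.3459]
ee_rot: [0.876, -0.117, 0.236, -0.405]
ft_force: [0.2, -0.3, 0.2]
grip_width: 0.702
grasp_force: 0.0
```

```bash
cat > st.py <<'E'
from id import *
from workcell import get_obs
o=get_obs();q=np.array(o["joint_pos"]);x=np.array(o["position"]);r=R.from_quat(o["ee_rot"])
def to(pos,psi):
    a=np.radians(psi/2);T=R.from_quat([np.cos(a),np.sin(a),0,0])
    return ((np.array(pos)-x)/.6).round(3).tolist()+((T*r.inv()).as_rotvec()/np.pi).round(4).tolist()
E
python3 - <<'E'
from st import *
print(x,q.round(3))
xm=fk(q,p)[0]
for psi in(13,-10,-30,60):print(psi,to((.42,-.37,.35),psi),sim2(q,[((.42,-.37,.35),psi),((.511,-.374,.32),psi)]).round(2))
E
```

```text
[ 0.35941334 -0.37717272  0.3459178 ] [ 1.964  0.601 -1.102  1.455 -0.416  1.636 -0.937]
13 [0.101, 0.012, 0.007, -0.2868, 0.1261, 0.1439] [ 1.21  0.52 -0.98  1.22  0.43  1.61 -1.03]
-10 [0.101, 0.012, 0.007, -0.2536, 0.1791, 0.0265] [ 1.19  0.5  -0.93  1.22  0.4   1.6  -1.42]
-30 [0.101, 0.012, 0.007, -0.2191, 0.2209, -0.0757] [ 1.17  0.49 -0.9   1.23  0.38  1.59 -1.76]
60 [0.101, 0.012, 0.007, -0.3321, 0.0013, 0.3821] [ 1.26  0.58 -1.11  1.21  0.52  1.64 -0.26]
```

Emit:
{"method": "step_arm", "body": {"commands": [60, 0.01, 0.001, 0.001, -0.033, 0, 0.038, 60, 0.02, 0.002, 0.001, -0.066, 0, 0.076, 60, 0.03, 0.003, 0.002, -0.1, 0, 0.115, 60, 0.04, 0.005, 0.003, -0.133, 0, 0.153, 60, 0.05, 0.006, 0.003, -0.166, 0.001, 0.191, 60, 0.06, 0.007, 0.004, -0.199, 0.001, 0.229, 60, 0.07, 0.008, 0.005, -0.232, 0.001, 0.267, 60, 0.08, 0.009, 0.006, -0.266, 0.001, 0.306, 60, 0.09, 0.011, 0.007, -0.299, 0.001, 0.344, 60, 0.101, 0.012, 0.007, -0.332, 0.0013, 0.382]}}

```text
clock: 37.55
position: [0.421, -0.3688, 0.3521]
ee_rot: [0.864, 0.504, 0.0, 0.002]
ft_force: [-0.1, -0.1, -0.2]
grip_width: 0.702
grasp_force: 0.0
```

```bash
python3 - <<'E'
from st import *
print(x,o["ee_rot"].round(4),q.round(3),to((.5115,-.374,.32),60),to((.5115,-.374,.205),60))
E
```

```text
[ 0.42099363 -0.36884931  0.35208065] [8.638e-01 5.039e-01 1.000e-04 2.100e-03] [ 1.609  0.391 -1.286  1.388  0.378  1.631 -0.145] [0.151, -0.009, -0.053, 0.0011, 0.0007, -0.0029] [0.151, -0.009, -0.245, 0.0011, 0.0007, -0.0029]
```

Emit:
{"method": "step_arm", "body": {"commands": [60, 0.075, -0.004, -0.02, 0, 0, 0, 60, 0.151, -0.009, -0.05, 0, 0, 0, 60, 0.151, -0.009, -0.053, 0, 0, 0, 60, 0.151, -0.009, -0.12, 0, 0, 0, 60, 0.151, -0.009, -0.19, 0, 0, 0, 60, 0.151, -0.009, -0.241, 0, 0, 0, 60, 0.151, -0.009, -0.241, 0, 0, 0, 15, 0.151, -0.009, -0.241, 0, 0, 0, 15, 0.151, -0.009, -0.241, 0, 0, 0, 15, 0.151, -0.009, -0.241, 0, 0, 0]}}

```text
clock: 38.8
position: [0.5123, -0.3733, 0.21]
ee_rot: [0.864, 0.503, 0.0, 0.003]
ft_force: [1.2, -0.5, 7.4]
grip_width: 0.228
grasp_force: 20.2
```

```bash
python3 - <<'E'
from st import *
print(x,q.round(3),o["grip_width"],o["grasp_force"])
H=np.array([.662,-.224])
for psi in(60,100,140):
    w=[]
    for k in range(1,9):
        th=np.radians(225+(141.5-225)*k/8);w.append((*(H+.2125*np.array([np.cos(th),np.sin(th)])),.208))
    a=q
    for i,c in enumerate(w): a=sim2(a,[(c,60+(psi-60)*(i+1)/8)],n=10)
    b=sim2(a,[((.5,-.09,.33),psi)]);c=sim2(b,[((.6,.0,.33),psi),((.663,.2,.3),191)]);print(psi,a.round(2),b.round(2),c.round(2),sim2(c,[((.663,.2,.065),191),((.663,.2,.065),120)]).round(2))
E
```

```text
[ 0.51232429 -0.37331886  0.20995771] [ 1.336  0.619 -1.149  1.427  0.565  1.448 -0.323] 0.2281494131694233 20.245087444782257
60 [ 1.25  0.38 -1.34  1.75  0.38  1.32 -0.69] [ 1.28  0.32 -1.4   1.54  0.32  1.55 -0.64] [ 0.27  0.89 -1.38  1.02  0.9   1.78  1.01] [ 0.32  0.97 -1.13  1.34  0.87  1.36 -0.28]
100 [ 1.29  0.47 -1.43  1.75  0.48  1.35 -0.06] [ 1.3   0.38 -1.47  1.53  0.38  1.57  0.01] [ 0.27  0.86 -1.33  1.02  0.84  1.76  1.03] [ 0.29  0.93 -1.07  1.34  0.81  1.33 -0.26]
140 [ 1.3   0.5  -1.46  1.74  0.51  1.36  0.62] [ 1.3   0.38 -1.47  1.53  0.38  1.57  0.71] [ 0.25  0.8  -1.23  1.03  0.76  1.72  1.06] [ 0.25  0.87 -0.96  1.35  0.71  1.28 -0.21]
```

Emit:
{"method": "step_arm", "body": {"commands": [15, -0.0359, 0.042, 0, 0, 0, 0, 15, -0.0675, 0.0947, 0, 0, 0, 0, 15, -0.0896, 0.152, 0, 0, 0, 0, 15, -0.1013, 0.2123, 0, 0, 0, 0, 15, -0.1023, 0.2737, 0, 0, 0, 0, 15, -0.0927, 0.3343, 0, 0, 0, 0, 15, -0.0727, 0.3924, 0, 0, 0, 0, 15, -0.0496, 0.4358, 0, 0, 0, 0, 15, -0.0322, 0.4611, 0, 0, 0, 0, 15, -0.0247, 0.4708, 0, 0, 0, 0]}}

```text
clock: 40.05
position: [0.4974, -0.0896, 0.2092]
ee_rot: [0.864, 0.503, -0.0, 0.002]
ft_force: [-3.7, 0.5, 9.0]
grip_width: 0.228
grasp_force: 22.3
```

Emit:
{"method": "step_arm", "body": {"commands": [15, 0, 0, 0, 0, 0, 0, 15, 0, 0, 0, 0, 0, 0, 40, 0, 0, 0, 0, 0, 0, 50, 0, 0, 0, 0, 0, 0, 50, 0, 0, 0, 0, 0, 0, 50, 0, 0, 0.05, 0, 0, 0, 50, 0, 0, 0.13, 0, 0, 0, 50, 0, 0, 0.19, 0, 0, 0, 50, 0, 0, 0.19, 0, 0, 0, 50, 0, 0, 0.19, 0, 0, 0]}}

```text
clock: 41.3
position: [0.4966, -0.0907, 0.3216]
ee_rot: [0.864, 0.503, -0.0, 0.001]
ft_force: [-0.5, 0.3, -0.7]
grip_width: 0.588
grasp_force: 0.0
```

```bash
python3 - <<'E'
from st import *
print(x,q.round(3),o["ee_rot"].round(4))
print(to((.6,.0,.32),60),to((.6,.0,.32),120),to((.663,.2,.3),-169))
print(sim2(q,[((.6,.0,.32),80)]).round(2),sim2(q,[((.6,.0,.32),80),((.663,.2,.3),191)]).round(2))
E
```

```text
[ 0.49662018 -0.09068455  0.32161632] [ 1.306  0.241 -1.387  1.575  0.24   1.522 -0.605] [ 8.645e-01  5.027e-01 -4.000e-04  1.400e-03]
[0.172, 0.151, -0.003, 0.0009, 0.0002, -0.002] [0.172, 0.151, -0.003, 0.0007, 0.0007, 0.3314] [0.277, 0.484, -0.036, 0.0002, 0.0012, 0.7258]
[ 0.75  0.54 -1.21  1.31  0.51  1.62 -0.56] [ 0.27  0.87 -1.35  1.02  0.87  1.77  1.02]
```

Emit:
{"method": "step_arm", "body": {"commands": [40, 0.034, 0.03, 0, 0, 0, 0.04, 40, 0.068, 0.06, 0, 0, 0, 0.08, 40, 0.1, 0.09, 0, 0, 0, 0.12, 40, 0.13, 0.12, 0, 0, 0, 0.16, 40, 0.15, 0.16, 0, 0, 0, 0.2, 40, 0.17, 0.2, 0, 0, 0, 0.24, 40, 0.19, 0.24, 0, 0, 0, 0.28, 40, 0.2, 0.28, 0, 0, 0, 0.32, 40, 0.21, 0.31, 0, 0, 0, 0.36, 40, 0.22, 0.34, 0, 0, 0, 0.4]}}

```text
clock: 42.55
position: [0.6288, 0.1142, 0.3206]
ee_rot: [0.402, 0.916, 0.0, 0.0]
ft_force: [-0.2, -0.3, 0.5]
grip_width: 0.469
grasp_force: 0.0
```

```bash
python3 - <<'E'
from st import *
from h import camera,find,ray,green,world,cv2
print(x,q.round(3),to((.663,.2005,.16),-169),sim2(q,[((.663,.2005,.16),-169)]).round(2))
im=camera("top");s=camera("side")
# head circle
m=(im.astype(int).min(2)>112).astype(np.uint8)*255
for c in find("top",m,(285,185,355,262),400):
    (u,v),r_=cv2.minEnclosingCircle(c);print("head",ray("top",u,v,.17),r_)
A=cv2.resize(np.clip(s[262:320,180:245].astype(float)*1.8,0,255).astype(np.uint8),(400,357))
o_=np.zeros((400,800,3),np.uint8);o_[:357,:400]=A;o_[:,400:]=cv2.resize(im[140:270,270:400],(400,400))
cv2.imwrite("pics/k1.png",o_[:,:,::-1])
E
```

```text
[0.62876197 0.11422845 0.3206382 ] [ 0.547  0.679 -1.367  1.224  0.671  1.715  0.095] [0.057, 0.144, -0.268, -0.0002, 0.0003, 0.3242] [ 0.35  0.99 -1.33  1.24  0.95  1.56  0.95]
head [ 0.52829062 -0.13225437  0.17      ] 23.10637664794922
```

View pics/k1.png

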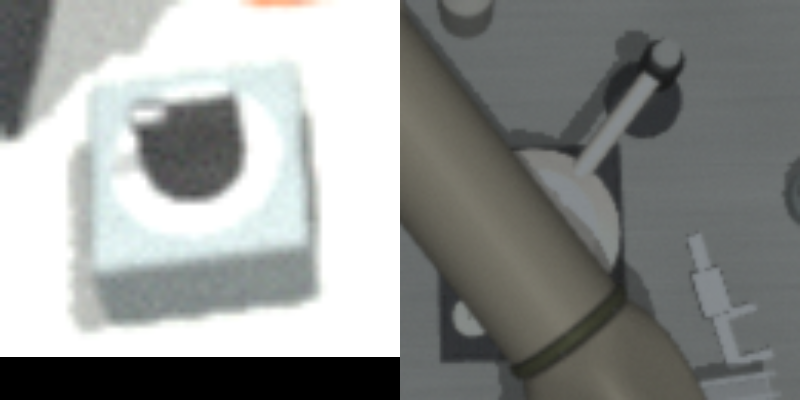

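```bash
python3 - <<'E'
from h import *
f=65/400
a=ray("side",180+130*f,262+103*f,.095);b=ray("side",180+237*f,262+95*f,.095);print(a,b,np.degrees(np.arctan2(*(a-b)[[1,0]])),np.linalg.norm(a-b))
a=ray("side",180+98*f,262+270*f,.055);b=ray("side",180+312*f,262+250*f,.055);print("boxfront",a,b,np.degrees(np.arctan2(*(a-b)[[1,0]])))
a=ray("top",200+65/9,155+72/9,.055);b=ray("top",200+298/9,155+22/9,.055);c=ray("top",200+340/9,155+262/9,.055);d=ray("top",200+108/9,155+298/9,.055)
print("box top",(a+b+c+d)/4,np.degrees(np.arctan2(*(a-d)[[1,0]])),np.degrees(np.arctan2(*(b-c)[[1,0]])))
E
```

```text
[0.68479884 0.20319522 0.095     ] [0.64196908 0.19697901 0.095     ] 8.258110910696804 0.0432785156162785
boxfront [0.69385077 0.25734458 0.055     ] [0.60861948 0.24349891 0.055     ] 9.226995596948608
box top [0.6607627  0.19836149 0.055     ] 10.343636445177646 9.101309914421337
```

Emit:
{"method": "step_arm", "body": {"commands": [42, 0.01, 0.03, 0, 0, 0, 0.05, 42, 0.02, 0.06, 0, 0, 0, 0.1, 42, 0.03, 0.09, 0, 0, 0, 0.15, 42, 0.04, 0.12, -0.05, 0, 0, 0.2, 42, 0.055, 0.145, -0.12, 0, 0, 0.25, 42, 0.055, 0.145, -0.2, 0, 0, 0.3, 42, 0.055, 0.145, -0.28, 0, 0, 0.316, 42, 0.055, 0.145, -0.3, 0, 0, 0.316, 42, 0.055, 0.145, -0.3, 0, 0, 0.316, 42, 0.055, 0.145, -0.3, 0, 0, 0.316]}}

```text
clock: 43.9
position: [0.6625, 0.2009, 0.1447]
ee_rot: [-0.08, 0.997, 0.002, 0.002]
ft_force: [0.9, -0.2, 0.6]
grip_width: 0.496
grasp_force: 0.0
```

```bash
python3 - <<'E'
from st import *
print(x,q.round(3),o["ee_rot"].round(3),to((.662,.201,.068),-170.5))
a=sim2(q,[((.662,.201,.068),-170.5)]);print(a.round(2),sim2(a,[((.662,.201,.068),118)]).round(2))
E
```

```text
[0.6625027  0.20092253 0.14469579] [ 0.393  0.952 -1.359  1.324  0.922  1.541  0.876] [-0.08   0.997  0.002  0.002] [-0.001, 0.0, -0.128, -0.0013, 0.0011, 0.0019]
[ 0.36  1.06 -1.27  1.33  1.    1.43  0.88] [ 0.31  0.96 -1.12  1.34  0.86  1.35 -0.31]
```

```bash
python3 - <<'E'
from h import *
im=camera("top");s=camera("side")
for n,i,r in(("top",im,(150,150,350,270)),("side",s,(180,150,380,400))):
    for c in find(n,green(i),r): print(n,"mould",rect(n,c,.032)[:3])
for c in find("side",ivory(s,7),(220,150,350,260)): print("side",rect("side",c,.012)[:3])
d=(s.astype(int).max(2)<75).astype(np.uint8)*255
for c in find("side",d,(255,130,320,175),10): M=cv2.moments(c);print("peg",ray("side",M["m10"]/M["m00"],M["m01"]/M["m00"],.218),cv2.contourArea(c))
E
```

```text
top mould (array([0.4673, 0.3625]), array([48., 73.]), 3.4)
side mould (array([0.4665, 0.3702]), array([48., 77.]), 3.3)
side (array([ 0.4329, -0.042 ]), array([47., 81.]), 7.6)
side (array([ 0.5663, -0.0455]), array([48., 81.]), 21.4)
side (array([ 0.5687, -0.2409]), array([265., 332.]), 87.0)
peg [ 0.49642646 -0.08709418  0.218     ] 82.5
```

Emit:
{"method": "step_arm", "body": {"commands": [42, -0.001, 0, -0.06, 0, 0, 0, 42, -0.001, 0, -0.11, 0, 0, 0, 42, -0.001, 0, -0.128, 0, 0, 0, 42, -0.001, 0, -0.128, 0, 0, 0, 10, -0.001, 0, -0.128, 0, 0, 0, 10, -0.001, 0, -0.128, 0, 0, 0, 10, -0.001, 0, -0.128, 0, 0, 0, 10, -0.001, 0, -0.128, 0, 0, 0, 10, -0.001, 0, -0.128, 0, 0, 0, 10, -0.001, 0, -0.128, 0, 0, 0], "squeeze": 40}}

```text
clock: 45.25
position: [0.6614, 0.2026, 0.0675]
ee_rot: [-0.081, 0.997, 0.003, 0.002]
ft_force: [-0.1, 5.2, 3.5]
grip_width: 0.156
grasp_force: 41.5
```

Emit:
{"method": "step_arm", "body": {"commands": [10, 0, 0.002, 0, 0, 0, -0.05, 10, 0, 0.002, 0, 0, 0, -0.1, 10, 0, 0.002, 0, 0, 0, -0.15, 10, 0, 0.002, 0, 0, 0, -0.2, 10, 0, 0.002, 0, 0, 0, -0.25, 10, 0, 0.002, 0, 0, 0, -0.3, 10, 0, 0.002, 0, 0, 0, -0.34, 10, 0, 0.002, 0, 0, 0, -0.375, 10, 0, 0.002, 0, 0, 0, -0.385, 10, 0, 0.002, 0, 0, 0, -0.385]}}

```text
clock: 46.5
position: [0.6626, 0.2054, 0.0676]
ee_rot: [0.499, 0.867, 0.005, 0.002]
ft_force: [8.6, 10.7, -3.2]
grip_width: 0.157
grasp_force: 55.3
```

```bash
python3 - <<'E'
from st import *
print(x,q.round(3),np.degrees(2*np.arctan2(o["ee_rot"][1],o["ee_rot"][0])),o["torque"],o["ft_force"],o["grip_width"])
E
```

```text
[0.66262753 0.20544053 0.06758378] [ 0.335  0.914 -1.15   1.397  0.835  1.346 -0.308] 120.12537009495912 [ 2.1240186  -1.78204695  1.11339852] [ 8.62826068 10.65901954 -3.19536492] 0.15687899436925093
```

Emit:
{"method": "step_arm", "body": {"commands": [10, 0, 0, 0, 0, 0, 0.008, 30, 0, 0, 0, 0, 0, 0.008, 42, 0, 0, 0, 0, 0, 0.008, 42, 0, 0, 0, 0, 0, 0.008, 42, 0, 0, 0.04, 0, 0, 0.008, 42, 0, 0, 0.1, 0, 0, 0.008, 42, 0, 0, 0.2, 0, 0, 0.008, 42, 0, 0, 0.3, 0, 0, 0.008, 42, 0, 0, 0.35, 0, 0, 0.008, 42, 0, 0, 0.35, 0, 0, 0.008]}}

```text
clock: 47.75
position: [0.6615, 0.2029, 0.2803]
ee_rot: [0.489, 0.872, 0.003, 0.003]
ft_force: [0.5, 0.1, -1.0]
grip_width: 0.491
grasp_force: 0.0
```

Emit:
{"method": "step_arm", "body": {"commands": [42, 0, 0.05, 0, 0, 0, 0, 42, 0, 0.1, 0, 0, 0, 0, 42, 0, 0.15, 0, 0, 0, 0, 42, 0, 0.2, 0, 0, 0, 0, 42, 0, 0.2, 0, 0, 0, 0, 42, 0, 0.2, 0, 0, 0, 0, 42, 0, 0.2, 0, 0, 0, 0, 42, 0, 0.2, 0, 0, 0, 0, 42, 0, 0.2, 0, 0, 0, 0, 42, 0, 0.2, 0, 0, 0, 0]}}

```text
clock: 49.0
position: [0.6613, 0.3215, 0.2756]
ee_rot: [0.49, 0.872, 0.001, 0.001]
ft_force: [0.0, -0.2, 0.6]
grip_width: 0.491
grasp_force: 0.0
```

```bash
python3 - <<'E'
from h import *
from st import o
print(o["position"],o["ft_force"])
im=camera("top");s=camera("side")
# knob: dark region in side view
for n,i,r in(("side",s,(195,265,228,305)),("top",im,(205,158,240,188))):
  d=(i.astype(int).max(2)<70).astype(np.uint8)*255
  for c in find(n,d,r,15): print(n,"knob",rect(n,c,.08)[:3])
  g=i[r[1]:r[3],r[0]:r[2]].max(2)[::1,::1]
  if n=="side": print("\n".join("".join("#" if v<70 else "+" if v<120 else "." for v in row) for row in g))
for n,i,r in(("top",im,(150,150,350,270)),("side",s,(180,150,380,400))):
    for c in find(n,green(i),r): print(n,"mould",rect(n,c,.032)[:3])
for c in find("side",ivory(s,7),(220,150,350,260)): print("side",rect("side",c,.012)[:3])
d=(s.astype(int).max(2)<75).astype(np.uint8)*255
for c in find("side",d,(255,130,320,175),10): M=cv2.moments(c);print("peg",ray("side",M["m10"]/M["m00"],M["m01"]/M["m00"],.218))
E
```

```text
[0.66134811 0.32152147 0.27562989] [ 0.00379975 -0.19764403  0.58049747]
side knob (array([0.6703, 0.1885]), array([44., 98.]), 27.3)
###################++++++++++++++
##################+++++++++++++++
+############++++++++++++++++++++
.+##########+++++++++++++++++++++
..+#########+++++++++++++++++++++
..+########++++++++++++++++++++++
...+########+++++++++++++++++++++
...+########+++++++++++++++++++++
..++##+++###+++++++++++++++++++++
.+++##+++######++++++++++++++++++
++++###++####+##+++++++++++++++++
++++###+++##+++#+++.+++++++++++++
+++++##+++###+##+......++++++++++
+++++###++######++.......++++++++
++++++#+++########+++.....+++++++
++++++##+++#########+++....++++++
+++++++++++###########++....+++..
++++++++++#############++........
++++++.+++##############+........
+++++...++##############+........
+++++..++###############+........
++++...++###############+........
++++...++###############+........
++++...++###############+........
++++....+###############+........
++++....+##############+.........
++++....++############+..........
+++++....++##########+...........
+++++....+++########+............
++++++.....+++++++++.............
++++++...........................
+++++++..........................
+++++++++........................
+++++++++........................
+++++++++........................
+++++++..........................
++++++...........................
++++.......................++++++
++++...............++++++++++++++
+++.........+++++++++++++++++++++
top knob (array([0.6835, 0.1694]), array([110.,  43.]), 48.5)
top mould (array([0.4675, 0.3626]), array([48., 72.]), 3.0)
side mould (array([0.4665, 0.3702]), array([48., 77.]), 3.3)
side (array([ 0.4331, -0.0416]), array([47., 81.]), 9.1)
side (array([ 0.5658, -0.0451]), array([49., 81.]), 22.5)
side (array([ 0.5673, -0.2397]), array([264., 333.]), 87.4)
peg [ 0.4973236 -0.0863084  0.218    ]
```

```bash
python3 -c "
from workcell import *
print(hand_in())"
```

```text
the job is handed in; nothing more can be done
None
```

The job is handed in with every step carried out. The mould half lies flat in the rinse tray and all four tibial trays stand stem up on the bed. The lamp is back within about 7 mm of the bed's centre. The knob was turned about 69° to its stop and read as still there after release. The two trays at the lamp's side of the bed were under the lamp head in the last check, so they were last seen before the lamp swung back.

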